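# Prove an oak bracket in the sloped check nest and tray it

### The job

Check the loose oak bracket in the sloped nest: lay it flat on the slope with its tongue towards the toggle clamp, pushed fully home against all three stop pins, swing the clamp's handle over centre so that its foot presses on the tongue, and let go so that it holds by itself for a second. Then swing the handle fully back, and lay the bracket flat in the empty compartment of the tray with its tongue in the narrow end. Leave the finished bracket and the other things on the bench where they are.

Things in the scene. Friction and masses are not known exactly. Their poses are not given: they have to be found in the camera images.
- bracket: loose oak bracket on the bench, T-shaped, 18 mm thick, 90 g: body 110 x 46 mm, on one end a narrower tongue 50 x 26 mm. Origin: centre of the underside of the body. x along it towards the tongue (body x -55 to +55 mm, tongue +55 to +105 mm), y across, z up out of the face with a dark round bore. Centre of mass at x = +16 mm
- bracket_tongue (a point): middle of the tongue of that bracket, on its underside, 80 mm from the bracket's origin along its x
- nest: the check nest with its toggle clamp, fixed to the bench: base board 130 x 330 mm carrying a plywood plate 120 x 330 mm that slopes 0.44 rad (25 degrees), rising away from the robot; upper edge 93 mm above the bench. Origin on the bench, 67 mm under point nest_home; the plate reaches from y = -100 to +230 mm
- nest_home (a point): on the plate, where the bracket's origin must be when home. Axes: x up the slope, away from the robot; y along the plate to the clamp (the bracket's x lies along this y); z square out of the plate. Three steel stop pins, 10 mm thick, 13 mm high, stand at (x, y) = (-28, -43), (-28, 43), (0, -60) mm: two touch the lower long side of the bracket's body, one its plain end
- clamp_toggle (a joint): the clamp's hidden toggle link: 0 handle laid back, open (it stays), 0.89 dead centre, 1.02 against its stop, locked. From about 0.65 the sprung foot is pressed on the bracket and the handle pushes back; past 0.89 it holds itself shut. The arm with the foot is linked to it: at 0 it stands upright, 130 mm off the plate; closed it lies along the plate, foot at nest_home y = 85 mm, on the tongue
- clamp_bar (a point): centre of the handle's rubber cross bar, 16 mm thick, 100 mm long, along nest_home's x; the 10 mm wide stem joins it at the centre, 44 mm are free either side. Its path in nest_home's (y, z), mm, from open to locked: (278, 57) at joint 0, (272, 86), (257, 115) at 0.30, (233, 140), (201, 158) at 0.52, (175, 164), (155, 164) at dead centre, (150, 164) at the stop
- clamp_pad: the clamp's sprung foot with its round rubber tip 20 mm across, at the end of the clamp's arm 75 mm from the arm's pivot, which lies at nest_home (0, 160, 45) mm between cheek plates 58 mm high. Its origin lies on that pivot
- tray: tray fixed to the bench: a board 184 x 160 x 6 mm with two T-shaped compartments side by side, bounded by rails 12 mm high above the board, open at mid-length for fingers. Origin on the bench under its centre; x away from the robot, towards the narrow ends. The compartment on its -y side (robot's right) is empty, the other holds a finished bracket
- tray_slot (a point): where the bracket's origin must be in the empty compartment, on the board, 6 mm above the bench; axes as the tray's, bracket's x along this x. The compartment is 168 x 54 mm with a narrow end 34 mm wide for the tongue at +x; no side rails between x = -29 and +33 mm from this point
- tray_slot_tongue (a point): where the middle of the bracket's tongue must be in the empty compartment, 80 mm along x from tray_slot
- done_bracket: the finished bracket, the same shape and axes, lying in the other compartment, its middle line 90 mm from that of the empty one; leave it
- glue: white bottle with an orange cap, 56 mm diameter, 120 mm high, beyond the nest; leave it
- screwdriver: screwdriver lying near the robot in front of the nest; leave it
- hammer: hammer lying beyond the nest; leave it
- tin: open aluminium tin, 70 mm diameter, 90 mm high, on the far side; leave it
- square: try square with a dark wooden stock 110 mm long and a steel blade, near the robot; leave it
- offcut: plain oak offcut 140 x 45 x 22 mm on the far right, with no tongue; leave it
Mind the look-alikes: they are no part of the job. Leave any yellow look-alike of the bracket alone.

How it is judged (in metres and radians):
On the way, in this order (a step that is already met when the one before it is completed fails the run):
1. the bracket lies flat on the sloped plate, tongue towards the clamp, home against all three pins (within 3 mm), with the clamp still open (x of bracket in the frame of nest_home between -0.003 and 0.003 m and y of bracket in the frame of nest_home between -0.003 and 0.003 m and z of bracket in the frame of nest_home between -0.003 and 0.003 m and angle between the x axis of bracket and the y axis of nest_home, either way round below 0.06 rad and angle between the z axis of bracket and the z axis of nest_home, either way round below 0.06 rad and y of bracket_tongue in the frame of nest_home above 0.07 m and value of joint clamp_toggle below 0.25 rad), for 0.2 s.
2. the clamp is over centre and presses on the bracket, which is still home, with the fingers off the clamp and off the bracket, holding by itself for a second (x of bracket in the frame of nest_home between -0.004 and 0.004 m and y of bracket in the frame of nest_home between -0.004 and 0.004 m and z of bracket in the frame of nest_home between -0.003 and 0.003 m and angle between the x axis of bracket and the y axis of nest_home, either way round below 0.06 rad and angle between the z axis of bracket and the z axis of nest_home, either way round below 0.06 rad and y of bracket_tongue in the frame of nest_home above 0.07 m and value of joint clamp_toggle above 0.94 rad and contact force between clamp_pad and bracket above 4 N and contact force between the fingers and nest below 0.3 N and contact force between the fingers and bracket below 0.3 N), for 0.8 s.
3. the handle is swung fully back while the bracket still lies in the nest (within 10 mm of home) (value of joint clamp_toggle below 0.08 rad and distance between bracket and nest_home below 0.01 m), for 0.2 s.
At the end, for the whole second after the job is handed in: The bracket lies flat and still in the empty compartment, tongue in the narrow end (origin and tongue within 8 mm, tilt under 0.05 rad, height within 3 mm), clamp swung back (toggle below 0.12 rad), finished bracket within 12 mm and other things within 30 mm of their starts (distance between bracket and tray_slot below 0.008 m and distance between bracket_tongue and tray_slot_tongue below 0.008 m and angle between bracket's own z axis and vertical below 0.05 rad and z of bracket in the frame of tray_slot between -0.003 and 0.003 m and linear speed of bracket below 0.02 m/s and value of joint clamp_toggle below 0.12 rad and distance of done_bracket from where it was at the start of the episode below 0.012 m and distance of each of glue, screwdriver, hammer, tin, square, offcut from where it was at the start of the episode below 0.03 m); the robot touches nothing.
It fails at once if the finished bracket is shifted by more than 12 mm (distance of done_bracket from where it was at the start of the episode above 0.012 m).
It fails at once if another bench thing (glue, screwdriver, hammer, tin, square, offcut) is moved by more than 30 mm (distance of any of glue, screwdriver, hammer, tin, square, offcut from where it was at the start of the episode above 0.03 m).
It also fails if it takes over 72 s, if anything falls off the work surface, if the arm or the gripper's body presses on something with over 40 N, if the wrist force passes 120 N, or if a joint passes its speed limit or range.

### The arm

A 7-joint arm with a two-finger parallel gripper is mounted at the origin on the work surface. World frame = base frame: x ahead of the robot, y to its left, z up, the work surface at z = 0. Lengths are in m, angles in degrees, forces in N, time in s.
With the tool pointing down it reaches from about 0.425 to 0.875 m from the base axis. Payload 4.7 kg.
Tool frame: the origin (TCP) lies on the centre line of the jaws, within the pads' length; the fingertips stand 17 mm ahead of it and the grasp point (between the pads) lies 2 mm behind it; z points along the fingers, y is the line along which they close (so a half turn about z gives the same grasp; the last joint's range is limited). The gripper opens to 87 mm and grips with 3 to 60 N. Pads are 19 mm wide; open, the fingers measure 117 mm over their backs; the gripper's body (75 mm by 190 mm) begins 51 mm behind the grasp point.
Start: joints at [72.943, 18.392, -4.016, 83.108, 1.295, 78.541, -3.26], TCP at [0.199, -0.619, 0.24] pointing down, gripper open.
Joint ranges: [-163.93, 163.93], [-17.29, 119.83], [-79.2, 71.16], [3.27, 140.29], [-89.18, 269.18], [5.43, 117.66], [-154.24, 154.24]. Speed limits (degrees/s): [147.25, 147.25, 180, 180, 180, 180, 180].

### API

Orientations are given as [roll, pitch, yaw] about the fixed x, y, z axes, in that order (R = Rz(yaw) Ry(pitch) Rx(roll)).
In Python, from cell import env, read_camera gives the robot as it stands.
- The arm moves only by the shell command python3 -m jog 'ROWS' [FORCE]. ROWS is JSON, a list of rows, each a list of 5 numbers: the opening, from 0 (shut) to 1 (fully open), then the shift along the tool's x, y, z each as a share of 0.02 m, from -1 to 1, then the turn about the tool's z as a share of 45 degrees, from -1 to 1. In form: [[gripper, x, y, z, yaw], ...]. A call has 1 to 12 rows; each row shifts and turns the commanded pose from where the row before left it, along the tool's axes as they then stand; what a row does not reach is not made up. A row lasts 1/12 s, in which the tool goes at most 41.7 mm and 7.16 degrees, less where a joint would pass 70% of its speed; a pose out of reach is approached as far as the arm can. A call with a number of a shift or a turn outside -1 to 1 is refused whole. A call with a gripper value outside its range is refused whole. The fingers move at their own pace and stop on an object; FORCE is the grip in N (left out, the last holds). Time passes only in rows, so rows that do not move let the fingers close. It gives the time, the measured TCP pose, the force, the opening and the grip force at its end, in the units of the state.
- env.get_obs(): the state, without advancing time (a new reading comes with each control period).
- read_camera(name): name is "side" or "top"; returns a dict with "color" (480x640x3 uint8, red, green, blue), "range_z" (480x640 float32, m along the optical axis (not along the pixel's ray), 0 where there is no reading), "mtx" (3x3 intrinsics, pixels), "world_from_camera" (4x4, takes a point from camera to world coordinates). Camera axes: x right, y down, z forward; pixel columns grow to the right and rows downward; lengths in m; the calibration is good to about 2 mm. A picture is of the moment at which its call begins.
- env.sign_off(): hands the job in; it is judged then, once.
The state is a dict: "time_s": time; "qpos": joint angles; "joint_velocities": joint speeds; "effort": joint torques, N m; "tool_pos": TCP position; "tool_rot": TCP orientation; "force": force on the tool from outside, world axes, zero at the start; "wrist_torque": the same for the moment, N m; "grip_width": finger opening in m; "grasp_force": force on a finger pad.
Only numpy, scipy, OpenCV 4.12 (cv2) and the standard library are available. Lean on these libraries where they do the work, as an engineer would, in place of code of your own. Each camera call takes 0.05 s, during which the arm holds its last target. There are 200 camera calls.

## Working session

There is one attempt and no reset: what is moved stays moved. The work goes in short steps, Python scripts to look and compute and a shell command to move; the robot and the scene stay as the last step left them, time stands still between calls to the robot, and variables do not carry over. Pictures are saved under pics/ and viewed, at most 10 in all, crops included, and the job is handed in when it is done.

```bash
ls; mkdir -p pics; python3 - <<'E'
from cell import env, read_camera
import cv2,numpy as np
print(env.get_obs())
for n in("top","side"):
    c=read_camera(n); cv2.imwrite(f"pics/{n}0.png",c["color"][:,:,::-1]); print(n,c["mtx"].tolist(),c["world_from_camera"].round(4).tolist())
    np.savez(f"{n}0.npz",**c)
E
```

```text
pics
{'time_s': 0.0, 'qpos': array([72.94152949, 18.43919613, -4.01441645, 83.17556619,  1.29549608,
       78.53994694, -3.26205815]), 'joint_velocities': array([-0.12911011,  0.01050165,  0.05102156,  0.01628076, -0.00666504,
       -0.02971423, -0.03199698]), 'effort': array([-3.68076428e-05, -4.91286743e+01, -4.03736159e-01, -3.12525916e+01,
       -6.39309688e-02,  4.39349189e-02,  1.87468809e-04]), 'tool_pos': array([ 0.19919708, -0.61817672,  0.23845396]), 'tool_rot': array([-1.79890557e+02,  6.59012936e-03,  1.78652239e+01]), 'force': array([ 0.35287485, -0.57632489, -0.443511  ]), 'wrist_torque': array([-0.05171683,  0.01916342,  0.01433204]), 'grasp_force': 0.0, 'grip_width': 0.08708084068323624}
top [[564.9681926178727, 0.0, 319.7056039847619], [0.0, 564.9681926178727, 240.008501425396], [0.0, 0.0, 1.0]] [[0.0287, -0.9945, 0.1008, 0.3719], [-0.9996, -0.029, -0.0013, 0.0058], [0.0042, -0.1007, -0.9949, 1.4932], [0.0, 0.0, 0.0, 1.0]]
side [[596.4708018711632, 0.0, 319.5957080855407], [0.0, 596.4708018711632, 234.89435957026726], [0.0, 0.0, 1.0]] [[-0.8845, -0.3069, 0.3514, 0.003], [-0.4662, 0.5519, -0.6914, 0.9859], [0.0183, -0.7753, -0.6313, 1.016], [0.0, 0.0, 0.0, 1.0]]
```

View pics/top0.png

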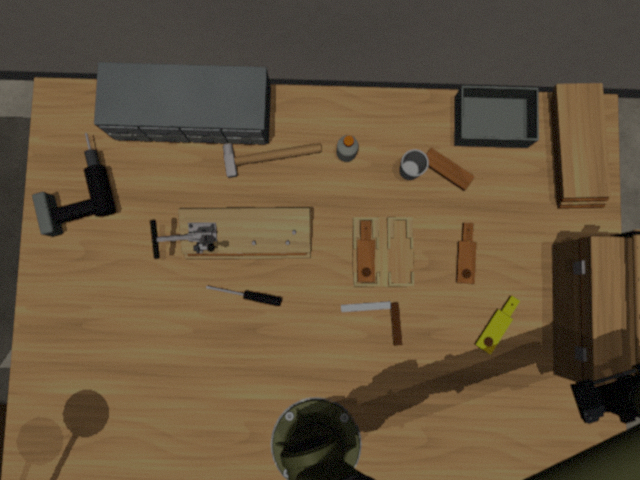

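View pics/side0.png

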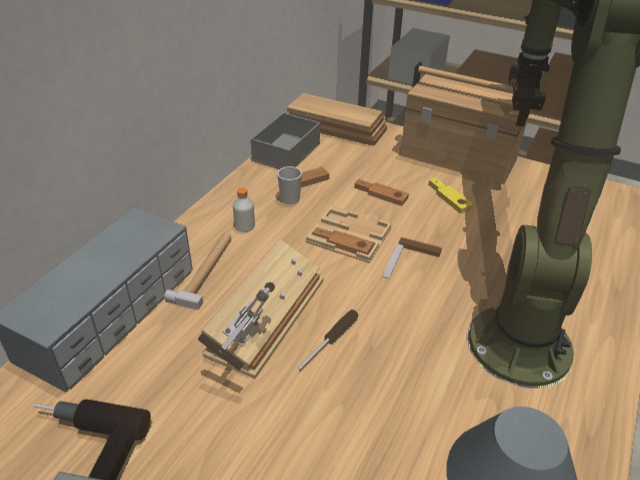

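Candidates for the loose bracket (top view):
- oak T at (466,255), on open bench, with tongue and bore
- finished bracket in the tray, (366,250)
- yellow look-alike, (498,325)
- tongueless offcut, (450,168)

I choose (466,255) and will check it in a close crop.

```bash
cat > h.py <<'E'
import numpy as np,cv2
from cell import env,read_camera
def cast(c,px,z):
    px=np.atleast_2d(px).astype(float);K=c["mtx"];T=c["world_from_camera"]
    d=np.c_[(px[:,0]-K[0,2])/K[0,0],(px[:,1]-K[1,2])/K[1,1],np.ones(len(px))]@T[:3,:3].T
    o=T[:3,3];return o+d*((z-o[2])/d[:,2])[:,None]
def cloud(c):
    v,u=np.mgrid[:480,:640];K=c["mtx"];Z=c["range_z"]
    P=np.stack([(u-K[0,2])/K[0,0]*Z,(v-K[1,2])/K[1,1]*Z,Z],-1)
    return P@c["world_from_camera"][:3,:3].T+c["world_from_camera"][:3,3]
def proj(c,P):
    T=c["world_from_camera"];q=(np.atleast_2d(P)-T[:3,3])@T[:3,:3];q=q@c["mtx"].T;return q[:,:2]/q[:,2:]
def oak(c):
    h=cv2.cvtColor(c["color"],cv2.COLOR_RGB2HSV).astype(int)
    return h
E
python3 - <<'E'
from h import *
t=dict(np.load("top0.npz"));s=dict(np.load("side0.npz"))
h=cv2.cvtColor(t["color"],cv2.COLOR_RGB2HSV)
for p in[(466,250),(366,240),(450,170),(430,300),(240,255),(275,220),(398,230)]: print(p,h[p[1],p[0]],cloud(t)[p[1],p[0]].round(4))
a=cv2.resize(t["color"][195:270,140:320],None,fx=4.4,fy=4,interpolation=cv2.INTER_CUBIC)[:300]
b=cv2.resize(t["color"][205:295,345:485],None,fx=3.3,fy=3.3,interpolation=cv2.INTER_CUBIC)
d=cv2.resize(s["color"][240:390,195:330],None,fx=2,fy=2)
im=np.zeros((600,800,3),np.uint8);im[:a.shape[0],:a.shape[1]]=a;im[300:300+b.shape[0],:b.shape[1]]=b;im[300:600,530:800]=d
cv2.imwrite("pics/crop1.png",im[:,:,::-1])
P=cloud(t)
m=(abs(P[...,1]-.18)<.22)&(P[...,2]>.03)&(P[...,2]<.1)&(abs(P[...,0]-.5)<.12)
Q=P[m];n=(abs(Q[:,1]-.1)<.12);A=Q[n]
for _ in range(5):
    w=np.linalg.lstsq(np.c_[A[:,:2],np.ones(len(A))],A[:,2],rcond=None)[0]
    r=A@[-w[0],-w[1],1]-w[2];A=A[abs(r)<max(.003,2*r.std()*.7)]
print("plane",w,"slope",np.degrees(np.arctan(np.hypot(*w[:2]))),"dir",np.degrees(np.arctan2(w[1],w[0])),len(A))
print(A.min(0),A.max(0))
E
```

```text
(466, 250) [ 14 166 115] [ 0.5064 -0.3809  0.0159]
(366, 240) [ 14 186 104] [ 0.5244 -0.1171  0.0234]
(450, 170) [ 13 168 105] [ 0.7171 -0.3356  0.0245]
(430, 300) [ 17 125 131] [ 0.3731 -0.29    0.003 ]
(240, 255) [ 15 145 104] [0.475  0.2096 0.0301]
(275, 220) [ 18 100 132] [0.5629 0.1185 0.0767]
(398, 230) [ 18 124 134] [ 0.5551 -0.2026  0.008 ]
plane [ 0.46823662  0.01690991 -0.18623133] slope 25.105057129914048 dir 2.068281936566034 2133
[0.47888545 0.030646   0.03882953] [0.59330187 0.21978319 0.09396709]
```

View pics/crop1.png

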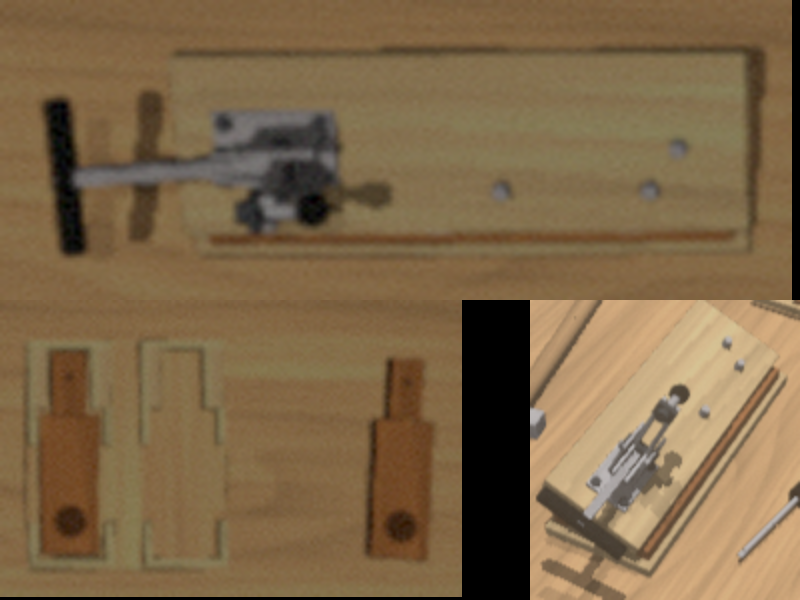

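The choice is right: an oak T with the bore up (crop 400,525) and the tongue away from the robot. The pins are at crop (501,190), (650,190) and (679,147), and the black cross bar is at (63,175).

```bash
cat > m.py <<'E'
from h import *
t=dict(np.load("top0.npz"));s=dict(np.load("side0.npz"))
w=np.array([0.46823662,0.01690991,-0.18623133]);n=np.array([-w[0],-w[1],1]);n/=np.linalg.norm(n)
def castp(c,px,off):
    T=c["world_from_camera"];o=T[:3,3];K=c["mtx"];px=np.atleast_2d(px).astype(float)
    d=np.c_[(px[:,0]-K[0,2])/K[0,0],(px[:,1]-K[1,2])/K[1,1],np.ones(len(px))]@T[:3,:3].T
    p0=np.array([0,0,w[2]])+n*off
    return o+d*(((p0-o)@n)/(d@n))[:,None]
P=cloud(t);hsv=cv2.cvtColor(t["color"],cv2.COLOR_RGB2HSV)
m=(hsv[...,1]<75).astype(np.uint8);m[:, :240]=0;m[:,312:]=0;m[:208]=0;m[256:]=0
k,l,st,ce=cv2.connectedComponentsWithStats(m)
pins=[(st[i,4],ce[i],castp(t,ce[i],.009)[0]) for i in range(1,k) if st[i,4]>4]
for p in pins:print("pin",p)
# brackets: red-brown
def rect(name,c,m,z):
    cs=max(cv2.findContours(m,0,1)[0],key=cv2.contourArea)[:,0]
    q=cast(c,cs,z)[:,:2];r=cv2.minAreaRect((q*1000).astype(np.float32));print(name,r);return q
mm=((hsv[...,0]<17)&(hsv[...,1]>150)&(P[...,2]>.01)).astype(np.uint8)
for nm,x0,x1 in(("loose",450,482),("done",352,380)):
    a=np.zeros_like(mm);a[215:290,x0:x1]=mm[215:290,x0:x1];q=rect(nm,t,a,.018 if nm=="loose" else .024)
    k=P[(a>0)&(P[...,2]>(.012 if nm=="loose" else .018))];print(nm,"z",np.median(k[:,2]),"xr",k[:,0].min(),k[:,0].max())
    for lo,hi in((.445,.47),(.47,.495),(.495,.52),(.53,.545),(.55,.575)):
        g=k[(k[:,0]>lo)&(k[:,0]<hi)];print("  ",lo,hi,g[:,1].min().round(4),g[:,1].max().round(4),g[:,1].mean().round(4))
# tray (light)
a=((P[...,2]>.002)&(P[...,2]<.03)&(abs(P[...,0]-.5)<.13)&(P[...,1]<-.04)&(P[...,1]>-.3)).astype(np.uint8)
a=cv2.morphologyEx(a,cv2.MORPH_OPEN,np.ones((3,3)));rect("tray",t,a,.008)
# bar
b=((hsv[...,2]<45)).astype(np.uint8);b[:,:148]=0;b[:,162:]=0;b[:215]=0;b[:,:][262:]=0
cs=max(cv2.findContours(b,0,1)[0],key=cv2.contourArea);print("bar px",cv2.minAreaRect(cs),np.nanmedian(P[b>0],0))
E
python3 m.py
```

```text
pin (np.int32(17), array([293.58823529, 231.88235294]), array([0.53427978, 0.07058314, 0.0750705 ]))
pin (np.int32(16), array([253.5, 242.5]), array([0.5055016 , 0.17203462, 0.06331104]))
pin (np.int32(16), array([287.125, 242.375]), array([0.50832271, 0.08665095, 0.06318815]))
loose ((498.97802734375, -380.35565185546875), (158.0709991455078, 47.16500473022461), 0.05963469296693802)
loose z 0.017682177672262434 xr 0.37192307966090427 0.5780578648333403
   0.445 0.47 -0.4022 -0.3573 -0.3792
   0.47 0.495 -0.405 -0.3587 -0.3821
   0.495 0.52 -0.4051 -0.3583 -0.3814
   0.53 0.545 -0.3972 -0.37 -0.3823
   0.55 0.575 -0.3971 -0.3705 -0.3842
done ((495.80657958984375, -116.2885513305664), (157.3346710205078, 44.39981460571289), 1.0923712253570557)
done z 0.023578380572194968 xr 0.37192307966090427 0.5752226409094868
   0.445 0.47 -0.1396 -0.0948 -0.1174
   0.47 0.495 -0.1389 -0.0939 -0.1156
   0.495 0.52 -0.1384 -0.0939 -0.1167
   0.53 0.545 -0.1275 -0.1035 -0.1154
   0.55 0.575 -0.1273 -0.1026 -0.1144
tray ((495.9356384277344, -161.97116088867188), (179.95065307617188, 160.29454040527344), 1.680789589881897)
bar px ((154.41090393066406, 238.60891723632812), (37.31389617919922, 4.676674842834473), 84.2894058227539) [0.50244268 0.40567366 0.12571795]
```

```bash
python3 -m jog '[[1,0,-1,0,0],[1,0,-1,0,0],[1,0,-1,0,0],[1,0,-1,0,0],[1,0,-1,0,0],[1,0,-1,0,0.144],[1,0,-1,0,0.144],[1,0,-1,0,0.144],[1,0,0,0,0]]' 40
```

```text
time_s: 0.85
tool_pos: [0.1567, -0.4618, 0.2393]
tool_rot: [-179.9, 0.0, -1.8]
force: [0.3, 0.0, -0.8]
grip_width: 0.0873
grasp_force: 0.0
```

```bash
python3 -m jog '[[1,1,-0.35,0,0],[1,1,-0.35,0,0],[1,1,-0.35,0,0],[1,1,-0.35,0,0],[1,1,-0.35,0,0],[1,1,-0.35,0.3,0],[1,1,-0.35,0.3,0],[1,1,-0.35,0.4,0],[1,1,-0.35,0.6,0],[1,1,-0.35,0.8,0],[1,1,-0.35,0.8,0],[1,1,-0.35,0.8,0]]'
python3 -m jog '[[1,0.85,-0.1,0.8,0],[1,0.84,-0.1,0.8,0],[1,0.84,-0.05,0.8,0],[1,0.84,0,0.8,0],[1,0.84,0,0.8,0],[1,0,0,0,0],[1,0,0,0,0]]'
```

```text
time_s: 1.85
tool_pos: [0.4002, -0.3874, 0.1586]
tool_rot: [-180.0, -0.0, -1.5]
force: [0.5, -0.4, 0.1]
grip_width: 0.0871
grasp_force: 0.0
time_s: 2.43
tool_pos: [0.4833, -0.3839, 0.0779]
tool_rot: [-179.9, 0.1, -1.4]
force: [0.3, 0.6, 0.3]
grip_width: 0.087
grasp_force: 0.0
```

```bash
python3 -m jog '[[1,0,-0.1,0.9,0],[1,0,0,0.9,0],[1,0,0,0.85,0],[1,0,0,0,0],[0,0,0,0,0],[0,0,0,0,0],[0,0,0,0,0],[0,0,0,0,0],[0,0,0,0,0],[0,0,0,0,0]]' 40
python3 -m jog '[[0,0,0,-1,0],[0,0,0,-1,0],[0,0,0,-1,0],[0,0,0,-1,0],[0,0,0,-1,0],[0,0,0,-1,0],[0,0,0,-1,0],[0,0,0,-1,0],[0,0,0,0,0],[0,0,0,0,0]]'
python3 - <<'E'
from h import *
for n in("top","side"): np.savez(f"{n}1.npz",**read_camera(n))
c=dict(np.load("top1.npz"));P=cloud(c);h=cv2.cvtColor(c["color"],cv2.COLOR_RGB2HSV)
m=(h[...,0]<17)&(h[...,1]>150)&(P[...,2]>.12)&(P[...,2]<.25)&(P[...,0]>.35)&(P[...,0]<.65)&(P[...,1]<-.25)&(P[...,1]>-.5)
Q=P[m];print(len(Q),Q.min(0),Q.max(0))
for lo in np.arange(.40,.6,.02):
    g=Q[(Q[:,0]>lo)&(Q[:,0]<lo+.02)]
    if len(g)>3:print(lo.round(3),g.mean(0).round(4),g[:,1].min().round(4),g[:,1].max().round(4))
cv2.imwrite("pics/c1.png",np.hstack([cv2.resize(dict(np.load(f"{n}1.npz"))["color"][:,:,::-1],(400,300)) for n in("top","side")]))
E
```

```text
time_s: 3.27
tool_pos: [0.4838, -0.3832, 0.0273]
tool_rot: [180.0, -0.0, -1.6]
force: [-0.2, -0.3, 0.3]
grip_width: 0.0549
grasp_force: 0.0
time_s: 4.1
tool_pos: [0.4842, -0.3833, 0.188]
tool_rot: [179.9, -0.1, -1.6]
force: [0.0, -0.3, 0.0]
grip_width: 0.0007
grasp_force: 0.0Traceback (most recent call last):
  File "<stdin>", line 5, in <module>
    return umr_minimum(a, axis, None, out, keepdims, initial, where)
ValueError: zero-size array to reduction operation minimum which has no identity
```

The fingers needed more closing time, so I'm repeating the grasp.

```bash
python3 -m jog '[[1,0,0,0,0],[1,0,0,0,0],[1,0,0,0,0],[1,0,0,0,0],[1,0,0,0,0],[1,0,0,0,0],[1,0,0,0,0],[1,0,0,0,0],[1,0,0,0,0],[1,0,0,0,0],[1,0,0,0,0],[1,0,0,0,0]]' 40
python3 -m jog '[[1,0,0,0,0],[1,0,0,0,0],[1,0,0,0,0],[1,0,0,0,0],[1,0,0,0,0]]'
python3 - <<'E'
from h import *
c=read_camera("top");P=cloud(c);h=cv2.cvtColor(c["color"],cv2.COLOR_RGB2HSV)
np.savez("top1.npz",**c)
m=(h[...,0]<17)&(h[...,1]>150)&(P[...,2]>.012)&(P[...,2]<.03)&(P[...,0]>.35)&(P[...,0]<.65)&(P[...,1]<-.3)&(P[...,1]>-.45)
Q=P[m];print(len(Q),Q.min(0),Q.max(0))
E
```

```text
time_s: 5.2
tool_pos: [0.4835, -0.3829, 0.1866]
tool_rot: [180.0, 0.0, -1.6]
force: [0.0, -0.3, -0.0]
grip_width: 0.0728
grasp_force: 0.0
time_s: 5.62
tool_pos: [0.4835, -0.3829, 0.1865]
tool_rot: [180.0, 0.0, -1.6]
force: [0.8, 0.8, 0.8]
grip_width: 0.0866
grasp_force: 0.0
293 [ 0.42181947 -0.4020623   0.01203529] [ 0.57845501 -0.35674179  0.02581082]
```

```bash
python3 -m jog '[[1,0,-0.1,1,0],[1,0,0,1,0],[1,0,0,1,0],[1,0,0,1,0],[1,0,0,1,0],[1,0,0,1,0],[1,0,0,1,0],[1,0,0,1,0],[1,0,0,0.1,0],[0,0,0,0,0],[0,0,0,0,0],[0,0,0,0,0]]' 40
python3 -m jog '[[0,0,0,0,0],[0,0,0,0,0],[0,0,0,0,0],[0,0,0,0,0],[0,0,0,0,0],[0,0,0,0,0],[0,0,0,0,0],[0,0,0,0,0]]' 40
```

```text
time_s: 6.67
tool_pos: [0.4846, -0.3816, 0.0263]
tool_rot: [179.9, -0.1, -1.6]
force: [0.1, 0.2, -0.1]
grip_width: 0.0739
grasp_force: 0.0
time_s: 7.33
tool_pos: [0.4837, -0.3811, 0.025]
tool_rot: [180.0, -0.0, -1.6]
force: [-0.6, 0.6, 3.7]
grip_width: 0.0454
grasp_force: 40.0
```

```bash
python3 -m jog '[[0,0,0,-1,0],[0,0,0,-1,0],[0,0,0,-1,0],[0,0,0,-1,0],[0,0,-1,-1,0],[0,0,-1,-1,0],[0,0,-1,-1,0],[0,0,-1,-1,0],[0,0,-1,-1,0],[0,0,-1,0,0],[0,0,-1,0,0],[0,0,-1,0,0]]'
python3 -m jog '[[0,0,-1,0,0],[0,0,-1,0,0],[0,0,-1,0,0],[0,0,-1,0,0],[0,0,-1,0,0],[0,0,-1,0,0],[0,0,-1,0,0],[0,0,-1,0,0],[0,0,0,0,-0.155],[0,0,0,0,-0.155],[0,0,0,0,-0.155],[0,0,0,0,-0.155]]'
python3 -m jog '[[0,0,0,0,-0.155],[0,0,0,0,-0.155],[0,0,0,0,-0.155],[0,0,0,0,-0.155],[0,0,0,0,-0.155],[0,0,0,0,-0.155],[0,0,0,0,-0.155],[0,0,0,0,-0.155],[0,0,0,0,-0.155],[0,0,0,0,-0.063],[0,0,0,0,0],[0,0,0,0,0]]'
```

```text
time_s: 8.33
tool_pos: [0.4878, -0.2198, 0.2045]
tool_rot: [180.0, 0.0, -1.6]
force: [0.7, -0.2, -1.6]
grip_width: 0.0454
grasp_force: 39.9
time_s: 9.33
tool_pos: [0.4919, -0.0607, 0.204]
tool_rot: [-180.0, 0.0, 26.7]
force: [-0.9, 1.4, -0.2]
grip_width: 0.0456
grasp_force: 39.9
time_s: 10.33
tool_pos: [0.492, -0.0609, 0.2041]
tool_rot: [-180.0, -0.0, 91.8]
force: [-0.7, -0.1, -0.6]
grip_width: 0.0452
grasp_force: 39.9
```

```bash
python3 - <<'E'
from h import *
c=read_camera("top");P=cloud(c);h=cv2.cvtColor(c["color"],cv2.COLOR_RGB2HSV);tp=env.get_obs()["tool_pos"]
m=(h[...,0]<17)&(h[...,1]>140)&(P[...,2]>.17)&(P[...,2]<.21)&(abs(P[...,0]-tp[0])<.06)&(abs(P[...,1]-tp[1])<.15)
Q=P[m]-tp;print(len(Q),Q.min(0),Q.max(0))
for lo in np.arange(-.1,.12,.01):
    g=Q[(Q[:,1]>lo)&(Q[:,1]<lo+.01)]
    if len(g)>2:print(lo.round(3),len(g),g.mean(0).round(4),g[:,0].min().round(4),g[:,0].max().round(4))
cv2.imwrite("pics/c2.png",cv2.resize(c["color"][180:300,260:420],None,fx=4,fy=4)[:,:,::-1])
E
```

```text
307 [-0.02519074  0.03606913 -0.01940135] [ 1.89337841e-02  9.62106686e-02 -2.44387146e-05]
0.03 13 [-0.0133  0.0379 -0.0079] -0.0252 -0.0042
0.04 73 [-0.0032  0.0443 -0.0077] -0.025 0.0189
0.05 53 [-0.002   0.055  -0.0076] -0.0144 0.0092
0.06 45 [-0.003   0.0653 -0.0079] -0.0163 0.0095
0.07 46 [-0.0044  0.075  -0.008 ] -0.0161 0.0087
0.08 54 [-0.0033  0.085  -0.008 ] -0.0168 0.0087
0.09 23 [-0.0038  0.093  -0.007 ] -0.0151 0.008
```

View pics/c2.png

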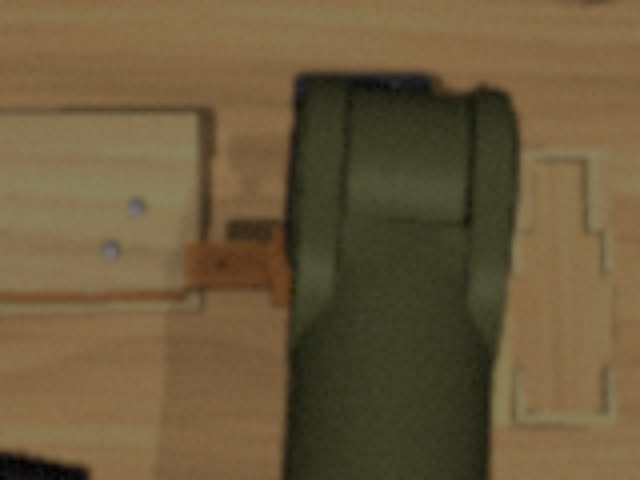

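The picture shows the bracket held level, tongue end at (187,262) towards the nest. Its origin is 9 mm behind the TCP.

```bash
python3 -m jog '[[0,1,0.25,0,0],[0,1,0.25,0,0],[0,1,0.25,0,0],[0,1,0.25,0,0],[0,1,0.25,0,0],[0,1,0.25,0,0],[0,1,0.25,0,0],[0,1,0.25,0,0],[0,1,0.25,0,0],[0,1,0.3,0,0],[0,0,0,0,0],[0,0,0,0,0]]'
python3 -m jog '[[0,0.05,0,0.9,0],[0,0.05,0,0.9,0],[0,0,0,0.9,0],[0,0,0,0.8,0],[0,0,0,0,0],[0,0,0,0,0]]'
```

```text
time_s: 11.38
tool_pos: [0.5362, 0.1419, 0.2043]
tool_rot: [-180.0, -0.0, 92.0]
force: [0.2, -0.3, -1.0]
grip_width: 0.0451
grasp_force: 39.9
time_s: 11.88
tool_pos: [0.536, 0.141, 0.1339]
tool_rot: [-179.9, 0.1, 91.8]
force: [0.2, -0.1, -1.1]
grip_width: 0.0454
grasp_force: 39.9
```

```bash
python3 -m jog '[[0,0.06,0.06,0.5,0],[0,0,0,0.4,0],[0,0,0,0.3,0],[0,0,0,0.15,0],[0,0,0,0,0],[0,0,0,0,0]]'
```

```text
time_s: 12.38
tool_pos: [0.5376, 0.1439, 0.1074]
tool_rot: [-180.0, 0.0, 91.9]
force: [-0.4, 0.0, -1.0]
grip_width: 0.0455
grasp_force: 39.9
```

```bash
python3 -m jog '[[0,-0.06,0,0.1,0],[0,0,0,0,0]]'; python3 -m jog '[[0,0,0,0.08,0],[0,0,0,0,0]]';  python3 -m jog '[[0.6,0,0,0,0],[0.6,0,0,0,0],[0.6,0,0,0,0],[0.6,0,0,0,0],[0.6,0,0,0,0]]'
```

```text
time_s: 12.55
tool_pos: [0.5378, 0.1424, 0.1055]
tool_rot: [180.0, 0.0, 91.9]
force: [-0.7, -0.7, -0.9]
grip_width: 0.0456
grasp_force: 39.9
time_s: 12.72
tool_pos: [0.5376, 0.1425, 0.1038]
tool_rot: [-180.0, 0.0, 91.9]
force: [0.6, -0.9, -1.2]
grip_width: 0.0455
grasp_force: 39.9
time_s: 13.13
tool_pos: [0.5379, 0.1427, 0.1041]
tool_rot: [180.0, -0.0, 91.9]
force: [-0.4, 0.0, 1.0]
grip_width: 0.0523
grasp_force: 0.0
```

```bash
python3 - <<'E'
from h import *
c=read_camera("side");a=cv2.resize(c["color"][230:350,220:380],None,fx=4,fy=4)
cv2.imwrite("pics/c3.png",a[:,:,::-1])
E
```

```text
(no output)
```

View pics/c3.png

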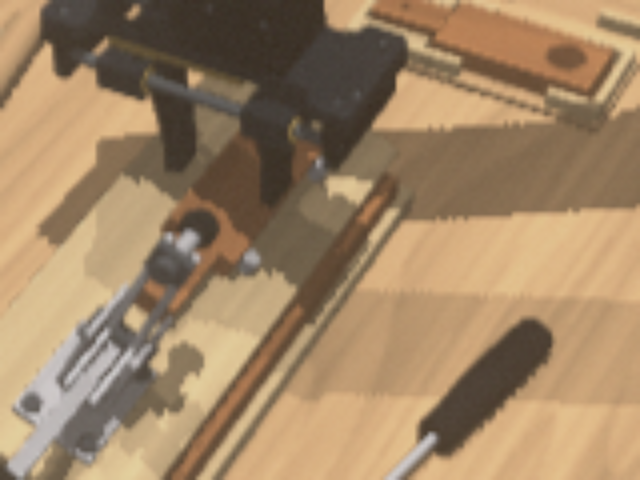

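The picture shows the bracket tilted onto the plate, with its lower side at the pins (250,262) and (320,168). Next I'll back off and measure.

```bash
python3 -m jog '[[0.6,0,0,-1,0],[0.6,0,0,-1,0],[0.3,0,0,-1,0],[0.3,-1,0,-1,0],[0.3,-1,0,0,0],[0.3,-1,0,0,0],[0.3,-1,0,0,0],[0.3,-1,0,0,0],[0.3,-1,0,0,0],[0.3,0,0,0,0]]'
cat > n.py <<'E'
from h import *
import sys
th=np.radians(1.95);a=np.radians(25.1)
ex=np.array([np.cos(a)*np.cos(th),np.cos(a)*np.sin(th),np.sin(a)]);ey=np.array([-np.sin(th),np.cos(th),0]);ez=np.cross(ex,ey)
R=np.c_[ex,ey,ez];H=np.array([.5361,.1303,.0669])
def nest(P):return (P-H)@R
def world(p):return H+R@np.array(p)
if __name__=="__main__":
    c=read_camera("top");T=c["world_from_camera"];K=c["mtx"];h=cv2.cvtColor(c["color"],cv2.COLOR_RGB2HSV)
    v,u=np.mgrid[:480,:640];d=np.stack([(u-K[0,2])/K[0,0],(v-K[1,2])/K[1,1],np.ones(u.shape)],-1)@T[:3,:3].T
    p0=world([0,0,.018]);k=((p0-T[:3,3])@ez)/(d@ez);N=nest(T[:3,3]+d*k[...,None])
    Zr=nest(cloud(c));print("off-plane",np.median(Zr[(abs(N[...,0])<.015)&(abs(N[...,1]-.03)<.02)][:,2]))
    m=(h[...,0]<17)&(h[...,1]>150)&(abs(N[...,0])<.05)&(N[...,1]>-.08)&(N[...,1]<.125)
    for lo in np.arange(-.06,.125,.01):
        g=N[m&(N[...,1]>=lo)&(N[...,1]<lo+.01)]
        if len(g)>2:print(lo.round(3),len(g),(g[:,:2].min(0)*1e3).round(1),(g[:,:2].max(0)*1e3).round(1))
    cv2.imwrite("pics/n%s.png"%sys.argv[1],cv2.resize(c["color"][195:270,140:330],None,fx=4,fy=4)[:,:,::-1])
E
python3 n.py 1
```

```text
time_s: 14.02
tool_pos: [0.542, 0.0173, 0.1838]
tool_rot: [-180.0, 0.2, 91.6]
force: [0.2, -1.7, -1.0]
grip_width: 0.0262
grasp_force: 0.0
off-plane 0.01806505458422924
-0.06 7 [-18.6 -51.1] [  8.  -50.6]
-0.05 68 [-18.5 -48.9] [ 23.8 -40.5]
-0.04 68 [-18.5 -39. ] [ 23.9 -30.4]
-0.03 67 [-21.1 -29. ] [ 23.9 -20.3]
-0.02 67 [-21.1 -19. ] [ 24.  -10.2]
-0.01 68 [-18.3  -9. ] [24.  -0.2]
0.0 69 [-20.9   1. ] [24.1  9.9]
0.01 70 [-20.9  10. ] [24.1 20. ]
0.02 70 [-20.9  20.1] [24.2 30. ]
0.03 68 [-20.8  30.1] [24.2 39.9]
0.04 66 [-18.1  40. ] [24.3 50. ]
0.05 58 [-18.   50.1] [24.3 59.8]
0.06 40 [-10.   61.3] [13.9 70. ]
0.07 40 [-9.9 71.2] [16.5 79.9]
0.08 39 [-9.9 81.3] [14. 90.]
0.09 39 [-9.8 90.1] [14.  99.9]
0.1 24 [ -9.8 100. ] [ 14.  106.8]
```

View pics/n1.png

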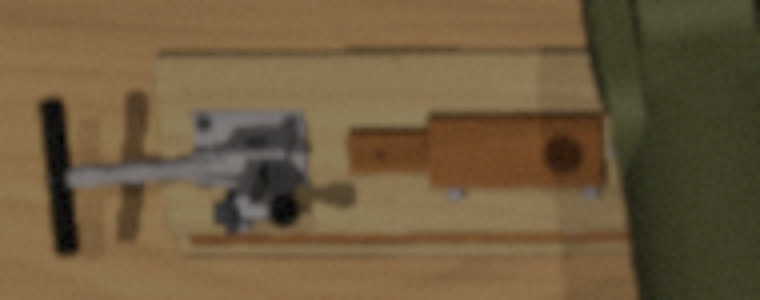

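The bracket lies flat, about 1.5 mm up the slope and 2–3 mm from the end pin. Next I'll nudge it down the slope, then push the lower shoulder towards the end pin.

```bash
python3 -m jog '[[0.75,0.98,-0.085,0,0],[0.75,0.98,-0.085,0,0],[0.75,0.98,-0.085,0,0],[0.75,0.98,-0.085,0,0],[0.75,0.98,-0.085,0,0],[0.75,0.98,-0.085,0,0],[0.75,0,0,0,0],[0.75,0,0,0,0],[0.75,0,0,0,0],[0.75,0,0,0,0],[0.75,0,0,0,0]]'
python3 -m jog '[[0.75,0,0,1,0],[0.75,0,0,1,0],[0.75,0,0,1,0],[0.75,0,0,0.8,0],[0.75,0,0,0,0],[0.75,0,0,0,0]]'
```

```text
time_s: 14.98
tool_pos: [0.5278, 0.1388, 0.1838]
tool_rot: [-180.0, 0.0, 91.8]
force: [-0.3, 1.2, -0.6]
grip_width: 0.065
grasp_force: 0.0
time_s: 15.48
tool_pos: [0.5272, 0.1391, 0.1074]
tool_rot: [-179.9, 0.0, 91.9]
force: [0.0, 0.3, -0.3]
grip_width: 0.065
grasp_force: 0.0
```

```bash
python3 -m jog '[[0.75,0,-0.08,0.08,0],[0.75,0,-0.08,0.08,0],[0.75,0,-0.08,0.08,0],[0.75,0,0,0,0]]';python3 -m jog '[[0.75,0,-0.06,0,0],[0.75,0,-0.06,0,0],[0.75,0,0,0,0]]';python3 -m jog '[[0.75,0,-0.05,0,0],[0.75,0,-0.05,0,0],[0.75,0,0,0,0]]'
```

```text
time_s: 15.82
tool_pos: [0.5226, 0.1397, 0.1035]
tool_rot: [180.0, 0.0, 91.9]
force: [-0.5, -0.5, 0.4]
grip_width: 0.0649
grasp_force: 0.0
time_s: 16.07
tool_pos: [0.5203, 0.1397, 0.1033]
tool_rot: [180.0, 0.0, 91.9]
force: [-0.7, 0.4, 0.2]
grip_width: 0.0656
grasp_force: 0.0
time_s: 16.32
tool_pos: [0.5195, 0.1397, 0.1037]
tool_rot: [179.8, -0.0, 91.9]
force: [2.6, 0.6, 1.0]
grip_width: 0.0656
grasp_force: 1.4
```

```bash
python3 -m jog '[[0.75,0,-0.05,0,0],[0.75,0,0,0,0]]';python3 -m jog '[[0.75,0,-0.05,0,0],[0.75,0,0,0,0]]'
```

```text
time_s: 16.48
tool_pos: [0.5191, 0.1397, 0.104]
tool_rot: [179.8, -0.0, 91.9]
force: [4.5, 0.4, 1.7]
grip_width: 0.065
grasp_force: 2.7
time_s: 16.65
tool_pos: [0.5188, 0.1397, 0.1044]
tool_rot: [179.7, -0.0, 91.9]
force: [7.2, 0.8, 2.5]
grip_width: 0.0656
grasp_force: 3.3
```

```bash
python3 -m jog '[[0.6,0,0.1,-0.5,0],[0.6,0,0,-1,0],[0,0,0,-1,0],[0,0.6,-0.25,-0.3,0],[0,0.6,-0.25,0,0],[0,0.6,-0.25,0,0],[0,0.6,-0.25,0,0],[0,0.6,-0.1,0,0],[0,0,0,0,0],[0,0,0,0,0],[0,0,0,0,0],[0,0,0,0,0]]'
```

```text
time_s: 17.65
tool_pos: [0.4943, 0.198, 0.1586]
tool_rot: [-179.9, 0.0, 91.9]
force: [-1.5, -0.7, -0.5]
grip_width: 0.0013
grasp_force: 0.0
```

```bash
python3 -m jog '[[0,0.2,0.12,0.9,0],[0,0,0,0.9,0],[0,0,0,0.9,0],[0,0,0,0.7,0],[0,0,0,0.5,0],[0,0,0,0,0],[0,0,0,0,0]]';python3 -m jog '[[0,-0.1,0,0,0],[0,-0.1,0,0,0],[0,-0.1,0,0,0],[0,0,0,0,0]]'
```

```text
time_s: 18.23
tool_pos: [0.4966, 0.2025, 0.0809]
tool_rot: [-179.9, 0.0, 91.9]
force: [0.7, 0.6, 0.9]
grip_width: 0.0003
grasp_force: 0.0
time_s: 18.57
tool_pos: [0.4973, 0.1964, 0.0817]
tool_rot: [179.9, 0.0, 91.9]
force: [-0.6, 0.1, 0.0]
grip_width: 0.0003
grasp_force: 0.2
```

```bash
for i in 1 2 3; do python3 -m jog '[[0,-0.06,0,0,0],[0,0,0,0,0]]' | egrep 'pos|force:'; done
```

```text
tool_pos: [0.497, 0.1953, 0.0813]
force: [-0.3, 0.6, 1.3]
grasp_force: 0.1
tool_pos: [0.497, 0.1942, 0.0811]
force: [0.3, 0.0, 0.1]
grasp_force: 0.0
tool_pos: [0.497, 0.1931, 0.0811]
force: [0.4, -0.3, -0.5]
grasp_force: 0.0
```

```bash
python3 -m jog '[[0,-0.06,0,0,0],[0,0,0,0,0]]' | egrep 'pos|force:';python3 -m jog '[[0,-0.06,0,0,0],[0,0,0,0,0]]' | egrep 'pos|force:';python3 -m jog '[[0,-0.06,0,0,0],[0,0,0,0,0]]' | egrep 'pos|force:'; python3 n.py 2
```

```text
tool_pos: [0.497, 0.1918, 0.081]
force: [-0.2, 0.9, -0.5]
grasp_force: 0.0
tool_pos: [0.497, 0.1906, 0.0811]
force: [-0.1, 0.2, 0.9]
grasp_force: 0.0
tool_pos: [0.4971, 0.1895, 0.0811]
force: [-0.7, 0.1, 0.2]
grasp_force: 0.0
off-plane 0.08235474029652548
-0.06 18 [-18.6 -53.3] [ 23.8 -50.6]
-0.05 69 [-21.2 -48.9] [ 26.4 -40.4]
-0.04 61 [-21.2 -39. ] [ 26.5 -30.3]
-0.03 58 [-21.1 -29. ] [ 26.5 -20.4]
-0.02 65 [-21.1 -19. ] [ 24.  -10.3]
-0.01 69 [-21.   -9.1] [26.6 -0.2]
0.0 64 [-21.    0.9] [26.7  9.9]
0.01 64 [-20.9  11. ] [24.1 20. ]
0.02 56 [-20.9  20.1] [24.2 29.9]
0.03 4 [-20.8  30.2] [24.2 35. ]
0.04 3 [ 8.5 43.6] [39.9 45.2]
```

```bash
python3 -m jog '[[0,0.4,0,0,0],[0,0,0.15,0,0],[0,0,0,0,0]]' | egrep 'pos|force:';python3 -m jog '[[0,0,0.1,0,0],[0,0,0,0,0]]' | egrep 'pos|force:';python3 -m jog '[[0,-0.08,0,0,0],[0,-0.08,0,0,0],[0,0,0,0,0]]' | egrep 'pos|force:';python3 -m jog '[[0,-0.06,0,0,0],[0,0,0,0,0]]' | egrep 'pos|force:';python3 -m jog '[[0,-0.06,0,0,0],[0,0,0,0,0]]' | egrep 'pos|force:'
```

```text
tool_pos: [0.5002, 0.1987, 0.0813]
force: [0.3, -0.5, 0.2]
grasp_force: 0.0
tool_pos: [0.5022, 0.1979, 0.0811]
force: [-0.7, -0.5, 0.6]
grasp_force: 0.0
tool_pos: [0.5019, 0.1959, 0.0813]
force: [0.2, 5.0, -1.0]
grasp_force: 2.1
tool_pos: [0.5018, 0.1958, 0.0815]
force: [1.1, 5.9, -1.5]
grasp_force: 3.1
tool_pos: [0.5018, 0.1957, 0.0817]
force: [-0.4, 9.2, -0.8]
grasp_force: 4.0
```

```bash
python3 -m jog '[[0,0.6,-0.1,0,0],[0,0,0,-1,0],[0,0,0,-1,0],[0,0,0,-1,0],[0,0,0,-1,0],[0,0,-1,-1,0],[0,0,-1,0,0],[0,0,-1,0,0],[0,0,-1,0,0],[0,0,-1,0,0],[0,0,0,0,0],[0,0,0,0,0]]'; python3 n.py 3
```

```text
time_s: 21.62
tool_pos: [0.3993, 0.1998, 0.1813]
tool_rot: [179.9, 0.2, 91.9]
force: [0.8, 0.9, -0.7]
grip_width: 0.0004
grasp_force: 0.0
off-plane 0.01818566764866883
-0.06 28 [-18.6 -53.9] [ 23.8 -50.6]
-0.05 68 [-18.5 -48.9] [ 23.8 -40.5]
-0.04 65 [-18.5 -39. ] [ 23.9 -30.4]
-0.03 65 [-21.1 -29. ] [ 23.9 -20.3]
-0.02 70 [-21.1 -19. ] [ 24.  -10.2]
-0.01 70 [-21.  -9.] [24.  -0.2]
0.0 68 [-21.   1.] [24.1  9.9]
0.01 66 [-20.9  10. ] [24.1 20. ]
0.02 69 [-20.9  20.1] [24.2 30. ]
0.03 69 [-20.8  30.1] [24.2 39.9]
0.04 66 [-20.8  40. ] [24.3 50. ]
0.05 51 [-20.7  50.1] [21.7 59.9]
0.06 39 [-26.   61.3] [13.9 70. ]
0.07 37 [-9.9 71.3] [13.9 79.9]
0.08 40 [-12.6  80. ] [14. 90.]
0.09 42 [-12.5  90.1] [14.  99.9]
0.1 13 [-12.5 100. ] [ 14.  102.7]
```

```bash
python3 -m jog '[[0.5,0,0,0,0.155],[0.5,0,0,0,0.155],[0.5,0,0,0,0.155],[0.5,0,0,0,0.155],[0.5,0,0,0,0.155],[0.5,0,0,0,0.155],[0.5,0,0,0,0.155],[0.5,0,0,0,0.155],[0.5,0,0,0,0.155],[0.5,0,0,0,0.155],[0.5,0,0,0,0.155],[0.5,0,0,0,0.155]]' | egrep 'pos|rot'
python3 -m jog '[[0.5,0,-1,0,0.139],[0.5,0,-1,0,0],[0.5,0,-1,0,0],[0.5,0,-1,0,0],[0.5,0,-1,0,0],[0.5,0,-1,0,0],[0.5,0,-1,0,0],[0.5,0.4,-1,0,0],[0.5,1,-1,0,0],[0.5,1,-1,0,0],[0.5,1,0,0,0],[0.5,0,0,0,0]]'
```

```text
tool_pos: [0.4006, 0.2005, 0.1811]
tool_rot: [-180.0, 0.0, 7.8]
time_s: 23.67
tool_pos: [0.4634, 0.4027, 0.1795]
tool_rot: [-179.9, 0.1, 1.7]
force: [1.3, -2.4, 0.5]
grip_width: 0.0438
grasp_force: 0.0
```

```bash
python3 -m jog '[[0.5,0.7,-0.18,0,0],[0.5,0,0,0.84,0],[0.5,0,0,0.84,0],[0.5,0,0,0.84,0],[0.5,0,0,0.84,0],[0.5,0,0,0,0],[0.5,0,0,0,0]]'; python3 - <<'E'
from h import *
c=read_camera("side");cv2.imwrite("pics/c4.png",cv2.resize(c["color"][260:410,150:350],None,fx=4,fy=4)[:,:,::-1])
E
```

```text
time_s: 24.25
tool_pos: [0.4724, 0.406, 0.1128]
tool_rot: [179.9, 0.1, 1.9]
force: [-0.3, 0.6, 0.4]
grip_width: 0.0436
grasp_force: 0.0
```

View pics/c4.png

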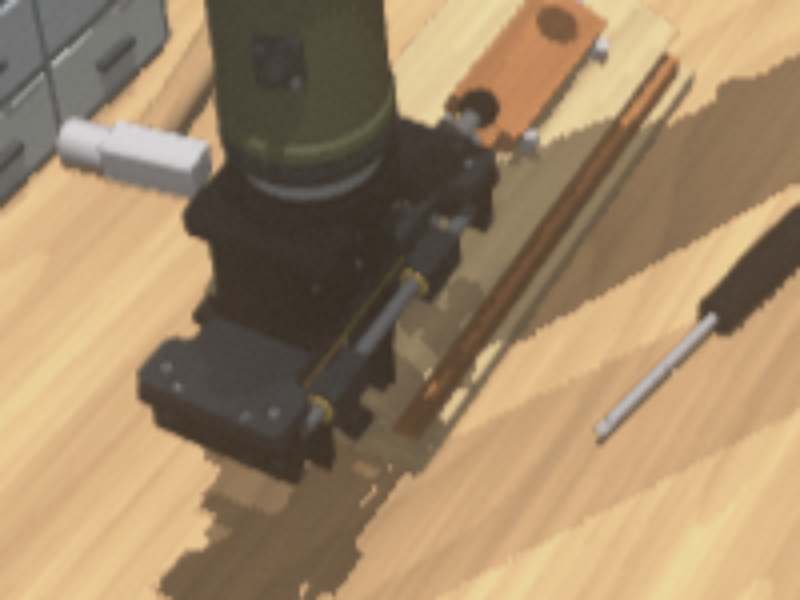

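The picture shows the jaws straddling the bar, and the bracket seated at the pins (530,140) and (600,48). Closing now.

```bash
python3 -m jog '[[0,0,0,0,0],[0,0,0,0,0],[0,0,0,0,0],[0,0,0,0,0],[0,0,0,0,0],[0,0,0,0,0],[0,0,0,0,0],[0,0,0,0,0],[0,0,0,0,0]]' 30
python3 -m jog '[[0,-0.31,0.15,-0.66,0],[0,-0.31,0.15,-0.66,0],[0,0,0,0,0]]'
```

```text
time_s: 25.05
tool_pos: [0.4725, 0.4077, 0.1143]
tool_rot: [-179.9, -0.0, 2.0]
force: [0.6, 2.7, 0.8]
grip_width: 0.0151
grasp_force: 30.0
time_s: 25.3
tool_pos: [0.4595, 0.4012, 0.1421]
tool_rot: [-180.0, -0.1, 2.0]
force: [-0.9, 4.1, -1.3]
grip_width: 0.0152
grasp_force: 30.0
```

```bash
python3 -m jog '[[0,-0.31,0.38,-0.66,0],[0,-0.31,0.37,-0.66,0],[0,-0.265,0.6,-0.56,0],[0,-0.265,0.6,-0.57,0],[0,0,0,0,0]]' | egrep 'pos|force|width'
python3 -m jog '[[0,-0.19,0.8,-0.41,0],[0,-0.19,0.8,-0.41,0],[0,-0.06,0.65,-0.13,0],[0,-0.06,0.65,-0.13,0],[0,0,0,0,0],[0,0,0,0,0]]'| egrep 'pos|force|width'
```

```text
tool_pos: [0.4369, 0.364, 0.1924]
force: [-4.6, 7.9, 7.0]
grip_width: 0.0148
grasp_force: 30.0
tool_pos: [0.428, 0.3065, 0.2148]
force: [-12.2, 3.1, 24.2]
grip_width: 0.0149
grasp_force: 30.0
```

```bash
python3 -m jog '[[0,0,0.5,-0.08,0],[0,0,0.5,-0.08,0],[0,0,0,0,0]]'| egrep 'pos|force|width'
python3 -m jog '[[0,0,0.2,0,0],[0,0,0.2,0,0],[0,0,0,0,0]]'| egrep 'pos|force|width'
```

```text
tool_pos: [0.429, 0.2841, 0.2153]
force: [-8.0, 3.8, 13.3]
grip_width: 0.015
grasp_force: 30.0
tool_pos: [0.4293, 0.2802, 0.2153]
force: [-5.4, 11.9, 4.8]
grip_width: 0.015
grasp_force: 30.0
```

```bash
python3 -m jog '[[0,0,0.15,0,0],[0,0,0.15,0,0],[0,0,0,0,0]]'| egrep 'pos|force|width'
```

```text
tool_pos: [0.4295, 0.2773, 0.2153]
force: [-3.3, 18.0, 0.6]
grip_width: 0.0148
grasp_force: 30.0
```

```bash
python3 -m jog '[[0,0,0.15,0,0],[0,0,0,0,0]]'| egrep 'pos|force|width'
python3 -m jog '[[0.4,0,0,0,0],[0.4,0,-0.1,0,0],[0.4,0,-0.15,0,0],[0.4,0,-0.1,0,0],[0.4,0,0,0,0],[0.4,0,0,0,0],[0.4,0,0,-1,0],[0.4,0,0,-1,0],[0.4,0,0,-1,0],[0.4,0,0,0,0]]'
python3 - <<'E'
from h import *
c=read_camera("top");P=cloud(c);v=c["color"].max(-1)
m=(v<45)&(P[...,2]>.18)&(P[...,2]<.24)&(abs(P[...,0]-.46)<.08)&(abs(P[...,1]-.3)<.1);print(m.sum(),np.median(P[m],0) if m.sum() else 0)
b=read_camera("side")["color"][230:380,180:340]
cv2.imwrite("pics/c5.png",np.hstack([cv2.resize(c["color"][190:290,140:330],(420,400)),cv2.resize(b,(380,400))])[:,:,::-1])
E
```

```text
tool_pos: [0.4296, 0.2757, 0.2153]
force: [-2.2, 21.5, -2.5]
grip_width: 0.0145
grasp_force: 30.0
time_s: 27.97
tool_pos: [0.4336, 0.2717, 0.277]
tool_rot: [180.0, -0.3, 1.9]
force: [0.8, 0.2, 0.5]
grip_width: 0.0349
grasp_force: 0.0
72 [0.48723692 0.28496788 0.23294308]
```

View pics/c5.png

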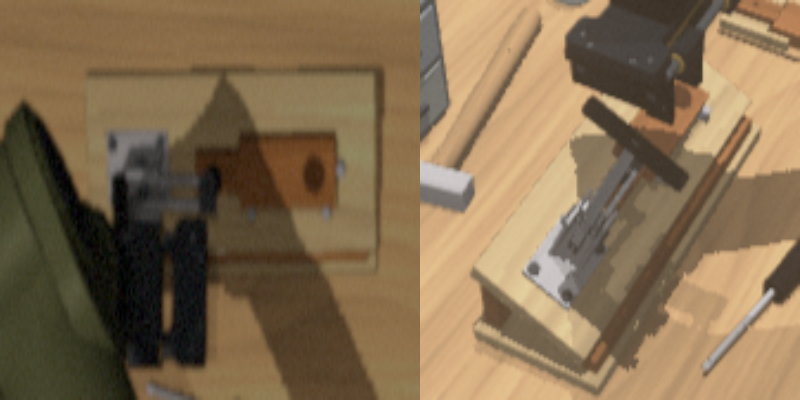

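The picture shows the clamp closed: the bar is over and the foot is on the tongue at (207,182). I'll wait out the second with the arm moved aside and measure the bar.

```bash
python3 -m jog '[[0.4,-1,0,0,0],[0.4,-1,0,0,0],[0.4,-1,0,0,0],[0.4,0,0,0,0],[0.4,0,0,0,0],[0.4,0,0,0,0],[0.4,0,0,0,0],[0.4,0,0,0,0],[0.4,0,0,0,0],[0.4,0,0,0,0],[0.4,0,0,0,0]]' | egrep 'time|pos'
python3 - <<'E'
from n import *
for nm in("top","side"):
    c=read_camera(nm);P=cloud(c);v=c["color"].max(-1);N=nest(P)
    for k in range(-50,50,20):
        m=(v<60)&(N[...,2]>.15)&(N[...,2]<.19)&(N[...,0]>k/1e3)&(N[...,0]<k/1e3+.02)&(abs(N[...,1]-.16)<.06)
        if m.sum()>3:print(nm,k,m.sum(),(N[m].mean(0)*1e3).round(1),(N[m].min(0)[1:]*1e3).round(1),(N[m].max(0)[1:]*1e3).round(1))
E
```

```text
time_s: 28.98
tool_pos: [0.3718, 0.2704, 0.274]
top -50 46 [-38.7 156.5 168.7] [150.2 164. ] [163.2 174.8]
top -30 50 [-19.5 156.6 169.4] [151.2 161.3] [163.1 175.9]
top -10 49 [  0.3 156.7 169.6] [150.  162.7] [164.3 175. ]
top 10 50 [ 20.2 156.3 169.4] [151.4 162.8] [162.5 175.2]
top 30 51 [ 40.3 157.  168.7] [151.2 159.9] [163.7 177.9]
```

```bash
python3 - <<'E'
from n import *
def ray(c,p):
    K=c["mtx"];T=c["world_from_camera"];d=T[:3,:3]@np.array([(p[0]-K[0,2])/K[0,0],(p[1]-K[1,2])/K[1,1],1]);return T[:3,3],d/np.linalg.norm(d)
def bar(c,nom,r):
    q=proj(c,world(nom))[0];v=c["color"].max(-1);mask=np.zeros(v.shape,np.uint8)
    ends=proj(c,np.array([world([nom[0]+s,nom[1],nom[2]]) for s in(-.055,.055)]))
    cv2.line(mask,tuple(map(int,ends[0])),tuple(map(int,ends[1])),1,r)
    m=((v<60)&(mask>0)).astype(np.uint8);k,l,st,ce=cv2.connectedComponentsWithStats(m);i=1+st[1:,4].argmax();return ce[i],st[i],q
now={n:read_camera(n) for n in("top","side")};old={n:dict(np.load(n+"0.npz")) for n in now}
for cs,nom in((old,[0,.278,.057]),(now,[0,.150,.164])):
    R_=[]
    for n in cs:
        ce,st,q=bar(cs[n],nom,17);print(n,"px",ce.round(1),"pred",q.round(1),st[:5])
        R_.append(ray(cs[n],ce))
    A=sum(np.eye(3)-np.outer(d,d) for o,d in R_);b=sum((np.eye(3)-np.outer(d,d))@o for o,d in R_)
    print("bar nest",(nest(np.linalg.solve(A,b))*1e3).round(1),"nominal",nom)
cv2.imwrite("pics/c6.png",np.hstack([cv2.resize(now["top"]["color"][190:290,140:330],(420,400)),cv2.resize(now["side"]["color"][230:380,180:340],(380,400))])[:,:,::-1])
E
```

```text
top px [154.3 238.4] pred [154.6 238.8] [150 220   9  39 199]Traceback (most recent call last):
  File "<stdin>", line 13, in <module>
  File "<stdin>", line 8, in bar
ValueError: attempt to get argmax of an empty sequence
```

```bash
python3 - <<'E'
from n import *
c=read_camera("top");v=c["color"].max(-1)
for nom in([0,.150,.164],[0,.155,.164],[0,.175,.164]):print(nom,proj(c,world(nom)).round(1))
N=nest(cloud(c));m=(v<60)&(N[...,2]>.155)&(N[...,2]<.185)&(abs(N[...,0])<.05)&(abs(N[...,1]-.16)<.04)
print(np.argwhere(m).mean(0)[::-1],np.ptp(np.argwhere(m),axis=0))
s=read_camera("side");
b=s["color"];
for nom in([-.04,.150,.164],[.04,.150,.164],[-.04,.155,.164],[.04,.155,.164]):
    q=proj(s,world(nom))[0];print(nom,q.round(1)); r=int(round(q[1]));print(b[r,int(q[0])-12:int(q[0])+13].max(-1))
E
```

```text
[0, 0.15, 0.164] [[198.5 254. ]]
[0, 0.155, 0.164] [[196.3 254. ]]
[0, 0.175, 0.164] [[187.4 254.1]]
[195.03278689 254.18852459] [40  8]
[-0.04, 0.15, 0.164] [289.8 293.2]
[ 75  73  71  69  70  71  69  69  72  69  69  71  80 126 189 213 220 221
 220 222 222 223 223 207 127]
[0.04, 0.15, 0.164] [256.6 268.7]
[224 223 224 224 188 104  82  83  83  82  82  82  81 104 176 221 224 223
 222 222 225 227 228 225 221]
[-0.04, 0.155, 0.164] [288.6 294.8]
[101 101  99  78  72  72  71  68  72  69  67  70  66  69  70  69  99 191
 219 221 222 223 223 171 107]
[0.04, 0.155, 0.164] [255.2 270.3]
[224 222 222 224 222 133  85  81  82  82  85  83  83  82  82 108 167 202
 221 224 225 226 228 226 222]
```

The bar measures y_n ≈ 156–158, close to dead centre rather than at the stop. I'll push it again with closed fingers from the +y side.

```bash
python3 -m jog '[[0,0,-1,0,0],[0,0.5,-1,0,0],[0,1,-0.6,0,0],[0,1,0,0,0],[0,0.75,0,0,0],[0,0,0,0,0],[0,0,0,0.8,0],[0,0,0,0.8,0],[0,0,0,0.8,0],[0,0,0,0.8,0],[0,0,0,0,0],[0,0,0,0,0]]'
```

```text
time_s: 30.28
tool_pos: [0.4339, 0.3242, 0.2099]
tool_rot: [179.9, 0.1, 2.0]
force: [-0.6, 0.3, 1.0]
grip_width: 0.0005
grasp_force: 0.0
```

```bash
python3 -m jog '[[0,0,0.3,0,0],[0,0,0.3,0,0],[0,0,0,0,0]]'| egrep 'pos|force:';python3 -m jog '[[0,0,0.15,0,0],[0,0,0.1,0,0],[0,0,0,0,0]]'| egrep 'pos|force:';python3 -m jog '[[0,0,0.1,0,0],[0,0,0.1,0,0],[0,0,0,0,0]]'| egrep 'pos|force:'
```

```text
tool_pos: [0.4361, 0.3112, 0.211]
force: [0.4, 0.1, 0.2]
grasp_force: 0.0
tool_pos: [0.4357, 0.307, 0.2103]
force: [-0.2, -0.7, -0.2]
grasp_force: 0.0
tool_pos: [0.4356, 0.3033, 0.2101]
force: [0.1, 0.1, -0.2]
grasp_force: 0.0
```

```bash
python3 -m jog '[[0,0,0.1,0,0],[0,0,0.1,0,0],[0,0,0,0,0]]'| egrep 'pos|force:';python3 -m jog '[[0,0,0.1,0,0],[0,0,0.1,0,0],[0,0,0,0,0]]'| egrep 'pos|force:';python3 -m jog '[[0,0,0.1,0,0],[0,0,0,0,0]]'| egrep 'pos|force:'
```

```text
tool_pos: [0.4356, 0.3008, 0.2101]
force: [0.6, 5.6, -3.2]
grasp_force: 2.4
tool_pos: [0.4356, 0.2986, 0.2102]
force: [2.0, 9.1, -5.6]
grasp_force: 4.5
tool_pos: [0.4357, 0.2977, 0.2103]
force: [3.7, 11.9, -7.6]
grasp_force: 5.6
```

```bash
python3 - <<'E'
from n import *
c=read_camera("top");v=c["color"].max(-1);N=nest(cloud(c))
for lo,hi in((.01,.05),(-.05,-.01)):
    m=(v<60)&(N[...,2]>.155)&(N[...,2]<.185)&(N[...,0]>lo)&(N[...,0]<hi)&(abs(N[...,1]-.16)<.04);print(m.sum(),np.argwhere(m).mean(0)[::-1],N[m].mean(0))
E
python3 -m jog '[[0,0,-0.6,0,0],[0,0,-0.6,-1,0],[0,0,0,-1,0],[0,0,0,-0.5,-0.155],[0,0,0,0,-0.155],[0,0,0,0,-0.155],[0,0,0,0,-0.155],[0,0,0,0,-0.155],[0,0,0,0,-0.155],[0,0,0,0,-0.155],[0,0,0,0,-0.155],[0,0,0,0,-0.155]]' | egrep 'pos|rot|force:'
python3 -m jog '[[0,0,0,0,-0.155],[0,0,0,0,-0.155],[0,0,0,0,-0.155],[0,0,0,0,-0.14],[0,0,0,0.8,0],[0,0,0,0.8,0],[0,0,0,0.8,0],[0,0,0,0,0],[0,0,0,0,0]]' | egrep 'time|pos|rot|force:'
```

```text
87 [195.85057471 240.16091954] [0.03484772 0.15239621 0.16850811]
20 [200.35 265.75] [-0.02739157  0.14713891  0.16714472]
tool_pos: [0.4351, 0.3167, 0.26]
tool_rot: [180.0, 0.1, 65.1]
force: [0.3, -0.9, -1.1]
grasp_force: 0.0
time_s: 33.5
tool_pos: [0.4348, 0.3168, 0.2117]
tool_rot: [-179.9, 0.1, 92.0]
force: [-0.3, -0.3, 0.7]
grasp_force: 0.0
```

```bash
cat > b.py <<'E'
from n import *
c=read_camera("top");v=c["color"].max(-1);N=nest(cloud(c))
m=(v<60)&(N[...,2]>.155)&(N[...,2]<.185)&(N[...,0]>.01)&(N[...,0]<.05)&(abs(N[...,1]-.16)<.04)
print("bar",m.sum(),np.argwhere(m).mean(0)[::-1].round(2),N[m].mean(0).round(4))
E
python3 b.py; python3 -m jog '[[0,-0.5,0,0,0],[0,0,0,0,0],[0,0,0,0,0]]'| egrep 'pos|force:'; python3 -m jog '[[0,-0.15,0,0,0],[0,0,0,0,0]]'| egrep 'pos|force:'; python3 b.py
```

```text
bar 114 [193.82 241.83] [0.031  0.1571 0.1688]
tool_pos: [0.4361, 0.3075, 0.2131]
force: [0.8, 0.6, 0.0]
grasp_force: 0.0
tool_pos: [0.4357, 0.3048, 0.2126]
force: [-0.1, 0.2, 0.3]
grasp_force: 0.2
bar 42 [194.4  240.48] [0.0338 0.1559 0.1676]
```

```bash
python3 -m jog '[[0,-0.1,0,0,0],[0,0,0,0,0]]'| egrep 'pos|force:'; python3 -m jog '[[0,-0.1,0,0,0],[0,0,0,0,0]]'| egrep 'pos|force:';  python3 -m jog '[[0,-0.1,0,0,0],[0,0,0,0,0]]'| egrep 'pos|force:';  python3 -m jog '[[0,-0.1,0,0,0],[0,0,0,0,0]]'| egrep 'pos|force:'; python3 -m jog '[[0,-0.1,0,0,0],[0,0,0,0,0]]'| egrep 'pos|force:';python3 b.py
```

```text
tool_pos: [0.4356, 0.3036, 0.2125]
force: [-0.4, 3.3, -0.7]
grasp_force: 1.5
tool_pos: [0.4356, 0.3023, 0.2125]
force: [1.3, 5.5, -0.9]
grasp_force: 2.7
tool_pos: [0.4357, 0.3011, 0.2125]
force: [2.0, 7.9, -3.1]
grasp_force: 3.8
tool_pos: [0.4358, 0.3001, 0.2126]
force: [3.2, 10.0, -3.8]
grasp_force: 4.9
tool_pos: [0.4358, 0.2991, 0.2127]
force: [3.1, 12.0, -6.6]
grasp_force: 6.0
bar 54 [195.85 241.65] [0.031  0.1529 0.1676]
```

```bash
python3 -m jog '[[0,-0.2,0,0,0],[0,-0.2,0,0,0],[0,0,0,0,0]]'| egrep 'pos|force:'; python3 -m jog '[[0,-0.2,0,0,0],[0,-0.2,0,0,0],[0,0,0,0,0]]'| egrep 'pos|force:'; python3 b.py; python3 -m jog '[[0,-0.2,0,0,0],[0,-0.2,0,0,0],[0,0,0,0,0]]'| egrep 'pos|force:'; python3 b.py
```

```text
tool_pos: [0.436, 0.2948, 0.2129]
force: [6.6, 21.5, -13.3]
grasp_force: 10.6
tool_pos: [0.436, 0.2908, 0.2131]
force: [8.5, 31.1, -19.1]
grasp_force: 14.8
bar 30 [198.5  242.67] [0.0289 0.1469 0.1686]
tool_pos: [0.4357, 0.2872, 0.2136]
force: [8.7, 40.6, -24.6]
grasp_force: 19.5
bar 38 [200.58 241.89] [0.0306 0.1422 0.1683]
```

```bash
python3 -m jog '[[0,1,0,0,0],[0,1,0,0,0],[0,0,0,-1,0],[0,0,0,-1,0],[0,0,-1,-1,0],[0,0,-1,0,0],[0,0,-1,0,0],[0,0,-1,0,0],[0,0,-1,0,0],[0,0,0,0,0],[0,0,0,0,0],[0,0,0,0,0]]'| egrep 'time|pos|force:'; python3 b.py
python3 - <<'E'
from n import *
c=read_camera("side");b=c["color"]
for y in(.15,.155,.16):
  for x in(-.04,.04):
    q=proj(c,world([x,y,.164]))[0];r,k=int(round(q[1])),int(q[0]);row=b[r,k-14:k+15].max(-1).astype(int);d=np.where(row<110)[0]-14
    print(y,x,d.min(),d.max(),d.mean())
# foot / arm: nest coords of closed foot, top cam
t=read_camera("top");N=nest(cloud(t));v=t["color"].max(-1)
m=(v<50)&(abs(N[...,0])<.02)&(N[...,1]>.06)&(N[...,1]<.11)&(N[...,2]>.02)&(N[...,2]<.09);print("foot",m.sum(),N[m].mean(0),N[m].min(0),N[m].max(0))
for y in np.arange(.09,.16,.01):
    g=N[(abs(N[...,0])<.015)&(abs(N[...,1]-y)<.005)&(N[...,2]<.1)&(N[...,2]>.025)]
    print(y.round(2),len(g),(g[:,2].max()*1e3).round(1) if len(g) else "", (np.median(g[:,2])*1e3).round(1) if len(g) else "")
E
```

```text
time_s: 36.75
tool_pos: [0.3358, 0.3066, 0.2721]
force: [0.0, -1.0, 0.3]
grasp_force: 0.0
bar 107 [194.08 242.22] [0.0301 0.1566 0.1689]
0.15 -0.04 -13 0 -6.5
0.15 0.04 -6 1 -2.5
0.155 -0.04 -14 12 -3.3333333333333335
0.155 0.04 -6 3 -1.5
0.16 -0.04 -13 5 -3.235294117647059
0.16 0.04 -4 8 2.0
foot 60 [0.00326934 0.08206364 0.04737517] [-0.00673764  0.07527003  0.02697337] [0.01039035 0.09131849 0.07383423]
0.09 44 70.9 59.3
0.1 22 57.9 53.4
0.11 26 61.6 53.8
0.12 22 57.4 51.7
0.13 26 57.8 51.5
0.14 34 63.0 50.6
0.15 45 61.9 50.2
0.16 66 97.8 52.9
```

```bash
python3 -m jog '[[0.5,0,0,0,0.155],[0.5,0,0,0,0.155],[0.5,0,0,0,0.155],[0.5,0,0,0,0.155],[0.5,0,0,0,0.155],[0.5,0,0,0,0.155],[0.5,0,0,0,0.155],[0.5,0,0,0,0.155],[0.5,0,0,0,0.155],[0.5,0,0,0,0.155],[0.5,0,0,0,0.155],[0.5,0,0,0,0.155]]' | egrep 'pos|rot'
python3 -m jog '[[0.5,0.8,0.9,0,0.14],[0.5,1,0.3,0,0],[0.5,1,0,0,0],[0.5,1,0,0,0],[0.5,1,0,0,0],[0.5,0,0,0,0],[0.5,0,0,0,0]]'| egrep 'time|pos|rot'
```

```text
tool_pos: [0.3356, 0.3071, 0.272]
tool_rot: [-179.9, 0.1, 7.9]
time_s: 38.48
tool_pos: [0.4303, 0.2878, 0.271]
tool_rot: [-179.8, 0.5, 2.0]
```

```bash
python3 -m jog '[[0.5,0,0.15,0.8,0],[0.5,0,0,0.8,0],[0.5,0,0,0.8,0],[0.5,0,0,0.7,0],[0,0,0,0,0],[0,0,0,0,0],[0,0,0,0,0],[0,0,0,0,0],[0,0,0,0,0],[0,0,0,0,0],[0,0,0,0,0]]' 30| egrep 'time|pos|force|width'
python3 -m jog '[[0,0,-0.1,0,0],[0,0,0,0,0]]'| egrep 'pos|force:'; python3 -m jog '[[0,0,-0.1,0,0],[0,0,0,0,0]]'| egrep 'pos|force:'; python3 -m jog '[[0,0,-0.1,0,0],[0,0,0,0,0]]'| egrep 'pos|force:'
```

```text
time_s: 39.4
tool_pos: [0.4301, 0.2852, 0.211]
force: [-0.5, 0.4, 2.9]
grip_width: 0.0148
grasp_force: 30.0
tool_pos: [0.43, 0.2863, 0.211]
force: [-1.9, -3.3, 6.5]
grasp_force: 30.0
tool_pos: [0.4299, 0.2873, 0.211]
force: [-1.5, -4.2, 8.8]
grasp_force: 30.0
tool_pos: [0.4298, 0.2884, 0.211]
force: [-4.4, -6.8, 12.0]
grasp_force: 30.0
```

```bash
python3 -m jog '[[0,0,-0.2,-0.1,0],[0,0,-0.2,-0.05,0],[0,0,0,0,0]]'| egrep 'pos|force:'; python3 -m jog '[[0,0,-0.2,0,0],[0,0,-0.2,0,0],[0,0,0,0,0]]'| egrep 'pos|force:'; python3 -m jog '[[0,0,-0.2,0,0],[0,0,-0.2,0,0],[0,0,0,0,0]]'| egrep 'pos|force:'
```

```text
tool_pos: [0.429, 0.2981, 0.2128]
force: [0.5, -2.0, -0.8]
grasp_force: 30.0
tool_pos: [0.4289, 0.3064, 0.2126]
force: [-0.9, -3.2, -3.5]
grasp_force: 30.0
tool_pos: [0.429, 0.3142, 0.2121]
force: [3.4, -3.9, -9.6]
grasp_force: 30.0
```

The handle resisted the pull, then snapped free, so the clamp had been locked over centre. Next I'll swing it fully back.

```bash
python3 -m jog '[[0,0.19,-0.75,0.31,0],[0,0.19,-0.81,0.41,0],[0,0.19,-0.81,0.41,0],[0,0.265,-0.6,0.57,0],[0,0.265,-0.6,0.57,0],[0,0,0,0,0]]'| egrep 'pos|force|width'; python3 -m jog '[[0,0.31,-0.37,0.66,0],[0,0.31,-0.37,0.66,0],[0,0.31,-0.15,0.66,0],[0,0.31,-0.15,0.66,0],[0,0,0,0,0],[0,0,0,0.15,0],[0,0,0,0,0]]'| egrep 'time|pos|force|width'
```

```text
tool_pos: [0.4483, 0.3891, 0.1665]
force: [1.2, -2.7, -1.3]
grip_width: 0.015
grasp_force: 30.0
time_s: 41.73
tool_pos: [0.473, 0.4086, 0.1127]
force: [0.1, -1.6, 4.1]
grip_width: 0.0144
grasp_force: 30.0
```

```bash
python3 -m jog '[[0,0.05,0,0.15,0],[0,0,0,0,0],[0.4,0,0,0,0],[0.4,0,0,0,0],[0.4,0,0,0,0],[0.4,0,0,0,0],[0.4,0,0,-1,0],[0.4,0,0,-1,0],[0.4,-1,0,-1,0],[0.4,-1,0,-1,0],[0.4,-1,0,0,0],[0.4,0,0,0,0]]'| egrep 'time|pos|force:'
python3 - <<'E'
from n import *
c=read_camera("top");o=dict(np.load("top0.npz"))
for k in(o,c):
    v=k["color"].max(-1);N=nest(cloud(k));m=(v<50)&(N[...,2]>.04)&(N[...,2]<.085)&(N[...,0]>-.05)&(N[...,0]<.05)&(abs(N[...,1]-.27)<.04);print("bar",m.sum(),N[m].mean(0))
E
python3 n.py 4
```

```text
time_s: 42.73
tool_pos: [0.4088, 0.4085, 0.1904]
force: [-1.5, 0.5, 0.1]
grasp_force: 0.0
bar 176 [0.00251846 0.2766905  0.06326141]
bar 184 [-0.00085491  0.27693717  0.06196399]
off-plane 0.01820028675244044
-0.06 30 [-18.6 -53.9] [ 23.8 -50.6]
-0.05 67 [-18.5 -48.9] [ 23.8 -40.5]
-0.04 62 [-18.5 -39. ] [ 23.9 -30.4]
-0.03 64 [-18.4 -29. ] [ 23.9 -20.3]
-0.02 68 [-18.4 -19. ] [ 24.  -10.2]
-0.01 68 [-18.3  -9. ] [24.  -0.2]
0.0 70 [-21.   1.] [24.1  9.9]
0.01 70 [-20.9  11. ] [24.1 20. ]
0.02 67 [-20.8  20.9] [24.2 30. ]
0.03 68 [-20.8  30.1] [24.2 39.9]
0.04 65 [-18.1  40. ] [24.2 50. ]
0.05 51 [-18.   50.1] [24.3 59.9]
0.06 39 [-10.   61.3] [13.9 69.9]
0.07 38 [-9.9 71.3] [13.9 79.9]
0.08 40 [-9.9 80. ] [14. 90.]
0.09 39 [-9.8 90.1] [14.  99.9]
0.1 10 [ -9.8 100. ] [ 14.  102.7]
```

The bar is back at its starting pose and the bracket still lies home. To pick it up with a vertical tool, I'll push it up the slope until its upper side overhangs the plate edge, so both fingers can reach below the corners.

```bash
python3 -m jog '[[0.3,0,1,0,0],[0.3,0,1,0,0],[0.3,0,1,0,0],[0.3,0,1,0,0],[0.3,0,1,0,0],[0.3,0,1,0,0],[0.3,0,1,0,0],[0.3,0,1,0,0],[0.3,0,1,0,0],[0.3,0,1,0.5,0],[0.3,0,1,1,0],[0.3,0.6,1,1,0]]'| egrep 'time|pos|force:'
python3 -m jog '[[0.3,0.8,0.9,1,0],[0.3,0.8,0.9,0.8,0],[0.3,0.8,0,0.6,0],[0.3,0.6,0,0.5,0],[0.3,0,0,0,0],[0.3,0,0,0,0]]'| egrep 'time|pos|force:|rot|width'
```

```text
time_s: 43.83
tool_pos: [0.4338, 0.1649, 0.1391]
force: [-0.2, -1.1, -0.3]
grasp_force: 0.0
time_s: 44.33
tool_pos: [0.4945, 0.1327, 0.0802]
tool_rot: [-180.0, 0.2, 2.0]
force: [-0.9, -0.0, -0.5]
grip_width: 0.0262
grasp_force: 0.0
```

```bash
python3 -m jog '[[0.3,0.18,0,0,0],[0.3,0.28,0,-0.13,0],[0.3,0.28,0,-0.13,0],[0.3,0.28,0,-0.13,0],[0.3,0.28,0,-0.13,0],[0.3,0.28,0,-0.13,0],[0.3,0.28,0,-0.13,0],[0.3,0.28,0,-0.13,0],[0.3,0.3,0,-0.13,0],[0.3,0,0,0,0],[0.3,0,0,0,0]]'| egrep 'time|pos|force:'
python3 - <<'E'
from n import *
c=read_camera("side");P=cloud(c);N=nest(P);h=cv2.cvtColor(c["color"],cv2.COLOR_RGB2HSV)
m=(h[...,0]<17)&(h[...,1]>140)&(abs(N[...,2]-.018)<.004)&(abs(N[...,0])<.12)&(abs(N[...,1])<.15)
for lo in np.arange(-.08,.13,.02):
    g=N[m&(N[...,1]>=lo)&(N[...,1]<lo+.02)]
    if len(g)>3:print(lo.round(2),len(g),(g.min(0)*1e3).round(1),(g.max(0)*1e3).round(1))
cv2.imwrite("pics/c7.png",cv2.resize(c["color"][200:350,200:400],None,fx=4,fy=4)[:,:,::-1])
E
```

```text
time_s: 45.25
tool_pos: [0.544, 0.1348, 0.1021]
force: [-1.9, 0.6, 2.9]
grasp_force: 1.1
```

View pics/c7.png

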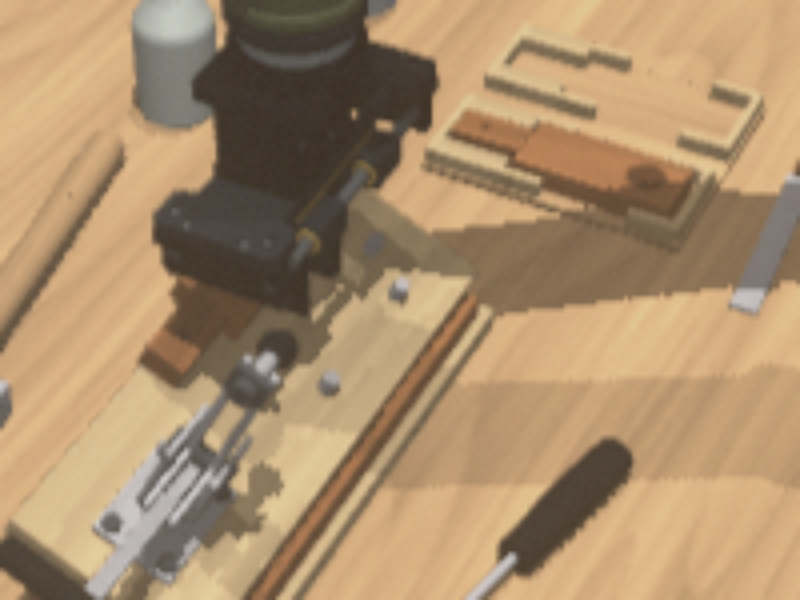

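The picture shows the bracket pushed up beyond the pins, tongue at (180,350), overhanging the upper edge. I'll back off and check that it stays.

```bash
python3 -m jog '[[0.5,-0.3,0,0,0],[1,-0.5,0,-0.5,0],[1,0,0,-1,0],[1,0,0,-1,0],[1,0,0,-0.3,-0.155],[1,0,0,0,-0.155],[1,0,0,0,-0.155],[1,0,0,0,-0.155],[1,0,0,0,-0.155],[1,0,0,0,-0.155],[1,0,0,0,-0.155],[1,0,0,0,-0.155]]'| egrep 'time|pos|force:'
sed -i 's/abs(N\[...,0\])<.05/abs(N[...,0]-.03)<.07/' n.py; python3 n.py 5
python3 - <<'E'
from n import *
c=read_camera("side");P=cloud(c);N=nest(P);h=cv2.cvtColor(c["color"],cv2.COLOR_RGB2HSV)
m=(h[...,0]<17)&(h[...,1]>130)&(N[...,2]>.01)&(N[...,2]<.03)&(abs(N[...,0])<.12)&(N[...,1]>-.1)&(N[...,1]<.15)
for lo in np.arange(-.08,.13,.02):
    g=N[m&(N[...,1]>=lo)&(N[...,1]<lo+.02)]
    if len(g)>3:print("s",lo.round(2),len(g),(g.min(0)*1e3).round(1),(g.max(0)*1e3).round(1))
E
```

```text
time_s: 46.3
tool_pos: [0.528, 0.1338, 0.158]
force: [0.9, 0.4, -0.5]
grasp_force: 0.0
off-plane 0.4827487675923591
-0.06 4 [ 34.2 -54.2] [ 44.6 -51.6]
-0.05 6 [ 34.2 -49.3] [ 39.4 -41.7]
s 0.02 43 [33.1 20.1 14.5] [74.4 38.7 24.2]
s 0.04 26 [32.  40.1 15.3] [74.3 54.7 23. ]
s 0.06 9 [43.7 60.6 15. ] [63.9 79.6 18.7]
s 0.08 18 [41.  80.3 16.7] [60.2 99.6 23.3]
s 0.1 6 [ 39.8 100.5  16.3] [ 59.8 103.1  22.1]
```

```bash
python3 -m jog '[[1,0,0,0,-0.155],[1,0,0,0,-0.155],[1,0,0,0,-0.155],[1,0,0,0,-0.155],[1,0,0,0,-0.14],[1,0.1,0.85,0,0],[1,0.1,0.85,0,0],[1,0.1,0.85,0,0],[1,0,0,0,0],[1,0,0,0,0]]'| egrep 'time|pos|force:|rot|width'
```

```text
time_s: 47.23
tool_pos: [0.5785, 0.1421, 0.1576]
tool_rot: [-179.9, 0.0, 91.8]
force: [-0.3, 0.4, -0.1]
grip_width: 0.0871
grasp_force: 0.0
```

```bash
python3 -m jog '[[1,0,0,0.9,0],[1,0,0,0.9,0],[1,0,0,0.9,0],[1,0,0,0.1,0],[0,0,0,0,0],[0,0,0,0,0],[0,0,0,0,0],[0,0,0,0,0],[0,0,0,0,0],[0,0,0,0,0],[0,0,0,0,0],[0,0,0,0,0]]' 35| egrep 'time|pos|force|width'
python3 -m jog '[[0,0,0,0,0],[0,0,0,0,0],[0,0,0,0,0]]'| egrep 'time|pos|force|width'
```

```text
time_s: 48.23
tool_pos: [0.5784, 0.1418, 0.1022]
force: [-1.3, 0.1, 1.2]
grip_width: 0.047
grasp_force: 35.0
time_s: 48.48
tool_pos: [0.5784, 0.1418, 0.1021]
force: [-0.5, 0.3, 3.8]
grip_width: 0.0469
grasp_force: 35.0
```

```bash
python3 -m jog '[[0,0,0,-0.5,0],[0,0,0,-1,0],[0,0,0,-1,0],[0,0,0,-1,0],[0,0,0,-1,0],[0,-0.6,-0.2,-0.5,0],[0,-1,-0.3,0,0],[0,-1,-0.3,0,0],[0,-1,-0.3,0,0],[0,-1,-0.3,0,0],[0,-1,-0.3,0,0],[0,-1,-0.3,0,0]]'| egrep 'time|pos|force|width'
python3 -m jog '[[0,-1,-0.3,0,0],[0,-1,-0.3,0,0],[0,-1,-0.3,0,0],[0,-1,-0.3,0,0],[0,-1,-0.3,0,0],[0,-1,-0.3,0,0],[0,-1,-0.3,0,0],[0,-1,-0.3,0,0],[0,-1,-0.3,0,0],[0,-1,-0.3,0,0],[0,-0.7,-0.3,0,0],[0,0,0,0,0]]'| egrep 'time|pos|force|width'
python3 -m jog '[[0,0,0,0,0.155],[0,0,0,0,0.155],[0,0,0,0,0.155],[0,0,0,0,0.155],[0,0,0,0,0.155],[0,0,0,0,0.155],[0,0,0,0,0.155],[0,0,0,0,0.155],[0,0,0,0,0.155],[0,0,0,0,0.155],[0,0,0,0,0.155],[0,0,0,0,0.155]]'| egrep 'time|pos|force|width|rot'
```

```text
time_s: 49.48
tool_pos: [0.5425, 0.0078, 0.2023]
force: [-0.5, -0.2, -1.7]
grip_width: 0.0471
grasp_force: 35.0
time_s: 50.48
tool_pos: [0.4831, -0.2116, 0.2024]
force: [0.5, -0.8, -1.1]
grip_width: 0.0469
grasp_force: 35.0
time_s: 51.48
tool_pos: [0.4849, -0.206, 0.2027]
tool_rot: [179.9, 0.1, 8.1]
force: [0.7, 0.2, -0.2]
grip_width: 0.0465
grasp_force: 35.0
```

```bash
python3 -m jog '[[0,0,0,0,0.142],[0,0,0,0,0],[0,0,0,0,0]]'| egrep 'time|pos|rot'
python3 - <<'E'
from n import *
tp=env.get_obs()["tool_pos"]
for nm in("top","side"):
    c=read_camera(nm);P=cloud(c);h=cv2.cvtColor(c["color"],cv2.COLOR_RGB2HSV)
    m=(h[...,0]<17)&(h[...,1]>130)&(P[...,2]>.16)&(P[...,2]<.23)&(abs(P[...,0]-tp[0])<.13)&(abs(P[...,1]-tp[1])<.05)
    Q=P[m]-tp
    for lo in np.arange(-.08,.12,.02):
        g=Q[(Q[:,0]>=lo)&(Q[:,0]<lo+.02)]
        if len(g)>8:
            f=np.polyfit(g[:,1],g[:,2],1);print(nm,lo.round(2),len(g),(g.min(0)*1e3).round(1),(g.max(0)*1e3).round(1),"tilt",np.degrees(np.arctan(f[0])).round(1))
# tray rails from first picture
t=dict(np.load("top0.npz"));v=t["color"].astype(int)
h=cv2.cvtColor(t["color"],cv2.COLOR_RGB2HSV);P=cloud(t);q=cast(t,np.stack(np.meshgrid(range(640),range(480)),-1).reshape(-1,2),.018).reshape(480,640,3)
s=h[...,1].astype(int)
for r in(224,236,272,278):print(r,"x",q[r,400,0].round(4),[(int(q[r,u,1]*1e3),s[r,u],int(h[r,u,2])) for u in range(382,417)])
E
```

```text
time_s: 51.73
tool_pos: [0.4848, -0.2064, 0.2027]
tool_rot: [179.9, 0.1, 2.2]
top -0.08 28 [-65.8  -3.3 -11.9] [-60.9  19.7   6.7] tilt -20.3
top -0.06 80 [-59.   -2.5 -11.3] [-40.6  22.    7.7] tilt -22.8
top -0.04 23 [-38.7   2.2  -9.8] [-31.   22.1   8.3] tilt -33.5
top 0.04 23 [ 55.7 -11.4  -6.8] [59.9 17.3  9.9] tilt -7.7
top 0.06 101 [ 60.1 -11.2  -8.7] [79.8 17.9  9.3] tilt -16.3
top 0.08 75 [ 80.6  -8.4 -10.8] [94.7 19.   9.1] tilt -15.6
side 0.06 9 [68.   9.9 -6.2] [79.6 17.   2.4] tilt 32.6
side 0.08 17 [82.7  2.7 -2.8] [93.1 17.8  6.5] tilt -4.8
224 x 0.5699 [(-158, np.int64(123), 133), (-161, np.int64(116), 134), (-164, np.int64(118), 134), (-166, np.int64(122), 132), (-169, np.int64(121), 118), (-171, np.int64(102), 107), (-174, np.int64(89), 123), (-177, np.int64(90), 136), (-179, np.int64(96), 136), (-182, np.int64(99), 131), (-185, np.int64(102), 130), (-187, np.int64(110), 123), (-190, np.int64(119), 126), (-193, np.int64(107), 134), (-195, np.int64(114), 134), (-198, np.int64(118), 134), (-200, np.int64(117), 133), (-203, np.int64(113), 133), (-206, np.int64(111), 1
[... 2720 characters left out ...]
), (-187, np.int64(118), 134), (-189, np.int64(116), 134), (-192, np.int64(117), 133), (-195, np.int64(123), 133), (-197, np.int64(115), 131), (-200, np.int64(115), 133), (-203, np.int64(116), 132), (-205, np.int64(124), 128), (-208, np.int64(117), 129), (-210, np.int64(121), 131), (-213, np.int64(121), 133), (-216, np.int64(119), 137), (-218, np.int64(128), 129), (-221, np.int64(115), 135), (-223, np.int64(111), 133), (-226, np.int64(114), 132), (-229, np.int64(110), 135), (-231, np.int64(120), 130), (-234, np.int64(126), 105), (-236, np.int64(106), 101), (-239, np.int64(94), 120), (-242, np.int64(98), 127), (-244, np.int64(113), 133), (-247, np.int64(128), 132), (-249, np.int64(125), 133)]
```

```bash
python3 -m jog '[[0,-0.12,-0.12,0.8,0],[0,0,0,1,0],[0,0,0,1,0],[0,0,0,1,0],[0,0,0,1,0],[0,0,0,1,0],[0,0,0,0.8,0],[0,0,0,0.6,0],[0,0,0,0.5,0],[0,0,0,0,0],[0,0,0,0,0]]'| egrep 'time|pos|force|rot'
```

```text
time_s: 52.75
tool_pos: [0.482, -0.2053, 0.0486]
tool_rot: [179.9, 0.1, 1.9]
force: [0.3, 0.3, -0.9]
grasp_force: 35.0
```

```bash
python3 -m jog '[[0,0,-0.05,0.3,0],[0,0,0,0.2,0],[0,0,0,0,0]]'| egrep 'pos|force:'; python3 -m jog '[[0,0,0,0.1,0],[0,0,0,0,0]]'| egrep 'pos|force:'; python3 -m jog '[[0.7,0,0,0,0],[0.7,0,0,0,0],[0.7,0,0,0,0],[0.7,0,0,0,0],[0.7,0,0,0,0],[0.7,0,0,0,0],[0.7,0,0,0,0]]'| egrep 'time|pos|force|width'
```

```text
tool_pos: [0.4816, -0.2045, 0.0382]
force: [-0.9, 0.1, -1.1]
grasp_force: 35.0
tool_pos: [0.4818, -0.2046, 0.0365]
force: [-0.3, 0.8, -0.3]
grasp_force: 35.0
time_s: 53.75
tool_pos: [0.4818, -0.2045, 0.0366]
force: [-0.4, 0.6, -0.3]
grip_width: 0.0611
grasp_force: 0.0
```

Now I'll raise the arm, move clear and check.

```bash
python3 -m jog '[[0.7,0,0,-0.5,0],[0.7,0,0,-1,0],[0.7,0,0,-1,0],[0.7,0,0,-1,0],[0.7,0,0,-1,0],[0.7,0,1,-1,0],[0.7,0,1,-1,0],[0.7,0,1,0,0],[0.7,0,1,0,0],[0.7,0,1,0,0],[0.7,0,1,0,0],[0.7,0,0,0,0]]'| egrep 'time|pos|force'
python3 - <<'E'
from n import *
c=read_camera("top");P=cloud(c);h=cv2.cvtColor(c["color"],cv2.COLOR_RGB2HSV)
for nm,yc in(("new",-.207),("done",-.117)):
    m=(h[...,0]<17)&(h[...,1]>145)&(P[...,2]>.012)&(P[...,2]<.05)&(abs(P[...,1]-yc)<.04)&(abs(P[...,0]-.5)<.12)
    Q=P[m];print(nm,len(Q),Q.min(0).round(4),Q.max(0).round(4),np.median(Q[:,2]))
    f=np.linalg.lstsq(np.c_[Q[:,:2],np.ones(len(Q))],Q[:,2],rcond=None)[0];print(" tilt",f[:2].round(3))
    q=cast(c,np.argwhere(m)[:,::-1],.024)
    for lo in(.43,.45,.48,.50,.535,.555):
        g=q[(q[:,0]>lo)&(q[:,0]<lo+.02)];print("  ",lo,g[:,1].min().round(4),g[:,1].max().round(4),((g[:,1].min()+g[:,1].max())/2).round(4)) if len(g) else None
    print("  x",q[:,0].min().round(4),q[:,0].max().round(4))
cv2.imwrite("pics/fin.png",np.hstack([cv2.resize(c["color"][195:300,140:420],(800,300)).reshape(300,800,3)])[:,:,::-1])
E
```

```text
time_s: 54.75
tool_pos: [0.484, -0.3298, 0.165]
force: [-0.3, -1.3, -0.6]
grasp_force: 0.0
new 892 [ 0.4171 -0.2313  0.0138] [ 0.5753 -0.1839  0.0341] 0.023341274477152285
 tilt [-0.004  0.006]
   0.43 -0.2307 -0.1863 -0.2085
   0.45 -0.2305 -0.1836 -0.207
   0.48 -0.2275 -0.1828 -0.2051
   0.5 -0.2272 -0.1828 -0.205
   0.535 -0.2189 -0.1925 -0.2057
   0.555 -0.2186 -0.1923 -0.2055
  x 0.4172 0.5744
done 904 [ 0.4169 -0.1404  0.012 ] [ 0.5752 -0.0937  0.0363] 0.023259829722183767
 tilt [-0.002  0.004]
   0.43 -0.1397 -0.0952 -0.1175
   0.45 -0.1393 -0.0947 -0.117
   0.48 -0.1388 -0.0941 -0.1164
   0.5 -0.1384 -0.0936 -0.116
   0.535 -0.1273 -0.1008 -0.114
   0.555 -0.1269 -0.1005 -0.1137
  x 0.4168 0.5746
```

View pics/fin.png

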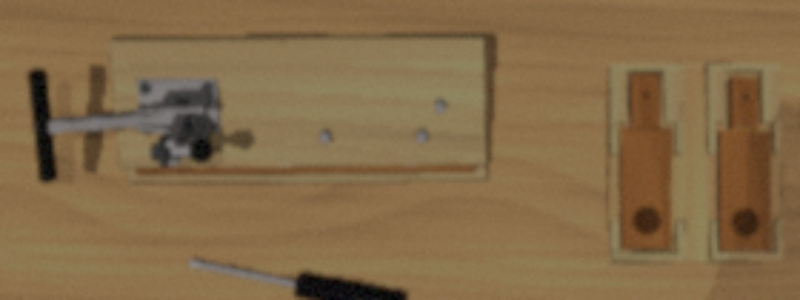

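The picture shows the bracket flat in the empty compartment, tongue in the narrow end at (745,97). It is level with the finished bracket, and the clamp is open at (40,125).

```bash
python3 -c "
from cell import env
print(env.sign_off())"
```

```text
the job is handed in; nothing more can be done
None
```

The job is handed in, with no verdict shown: the bracket was clamped, released, and now lies flat in the empty compartment; I judged the lock only by feel (the handle resisted, then snapped open), since the bar rested about 7 mm short of its nominal locked position.

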